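# Load and start the fillet reader

### The arm

A 6-joint arm with a two-finger parallel gripper is mounted at the origin on the work surface. World frame = base frame: x ahead of the robot, y to its left, z up, the work surface at z = 0. Lengths are in m, angles in degrees, forces in N, time in s.
With the tool pointing down it reaches from about 0.275 to 0.75 m from the base axis. Payload 10.2 kg.
Tool frame: the origin (TCP) lies at the very end of the fingers, on their centre line; the grasp point (between the pads) lies 19 mm behind it; z points along the fingers, y is the line along which they close (so a half turn about z gives the same grasp; the last joint's range is limited). The gripper opens to 85 mm and grips with 20 to 120 N. Pads are 22 mm wide; open, the fingers measure 114 mm over their backs; the gripper's body (76 mm by 85 mm) begins 54 mm behind the grasp point. The pads swing forward as they close: fully open they stand 13 mm farther back than shut.
Start: joints at [-78.633, 17.928, 85.812, -0, 76.261, -12.8], TCP at [0.215, -0.479, 0.231] pointing down, gripper open.
Joint ranges: [-168.41, 168.41], [-55.51, 124.54], [10.69, 146.95], [-70.63, 250.63], [1, 178], [-165.06, 165.06]. Speed limits (degrees/s): [136.94, 136.94, 172.46, 180, 180, 180].

### API

Orientations are given as a 3x3 rotation matrix whose columns are the frame's x, y, z axes.
In Python, from cell import arm, viewer gives the robot as it stands. The module is installed in compiled form; this text tells all that it offers.
- The arm moves only by the shell command python3 -m handwheel 'ROWS' [OPENING] [FORCE]. ROWS is JSON, a list that holds one entry, the list of rows, each a list of 4 numbers: the shift along the tool's x, y, z in cm, then the turn about the tool's z in degrees. A call has 1 to 20 rows; each row shifts and turns the commanded pose from where the row before left it, along the tool's axes as they then stand; what a row does not reach is not made up. A row lasts 1/10 s, in which the tool goes at most 50 mm and 8.59 degrees, less where a joint would pass 70% of its speed; a pose out of reach is approached as far as the arm can. A call is refused whole if a number of a shift passes 5 or a number of a turn 8.59, either way. A call with a gripper value outside its range is refused whole. OPENING is the closure, from -1 (fully open) to 1 (shut), set as the call begins (- or left out, the last holds). The fingers move at their own pace and stop on an object; FORCE is the grip in N (left out, the last holds). Time passes only in rows, so rows that do not move let the fingers close. It gives the time, the measured TCP pose, the force, the opening and the grip force at its end, in the units of the state.
- arm.read_state(): the state, without advancing time (a new reading comes with each control period).
- viewer.capture(name): name is "scene" or "top" or "wrist"; returns the picture (400x640x3 uint8, red, green, blue); there is no depth.
- viewer.camera_info(name): a dict with "fx", "fy", "cx", "cy" (pixels), "rvec" (rotation vector, rad) and "tvec" (3), from world to camera coordinates, as OpenCV has them. Camera axes: x right, y down, z forward; pixel columns grow to the right and rows downward; lengths in m; the calibration is good to about 2 mm. The wrist camera is an equidistant fisheye: a pixel r from the principal point sees the ray r / f radians off the axis. A picture is of the moment at which its call begins: read the wrist's pose just before it. camera_info takes no time and is no camera call; for the wrist camera it gives the pose at the moment of the call.
- arm.close_job(): hands the job in; it is judged then, once.
The state is a dict: "time_s": time; "qpos": joint angles; "dq": joint speeds; "tau": joint torques, N m; "eef_pos": TCP position; "tool_rot": TCP orientation; "ft_force": force on the tool from outside, world axes, zero at the start; "moment": the same for the moment, N m; "opening": opening from 0.0 (shut) to 1.0 (fully open); "gripper_force": force on a finger pad.
Only numpy, scipy, OpenCV 4.12 (cv2) and the standard library are available. Lean on these libraries where they do the work, as an engineer would, in place of code of your own. Each camera call takes 0.05 s, during which the arm holds its last target. There are 200 camera calls.

### The job

Load the fillet reader: put the long reference block from the table into the long pocket and every sample cassette that is in the wire-guarded carousel into a short pocket of its own, turning the carousel to bring each one to the opening in the guard; leave the round jars in the carousel. Swing all four locking levers fully shut, an empty pocket's too, and only then pull the spring-loaded start knob up to its stop, hold it there for a moment and let it go back down.

Things in the scene. Friction and masses are not known exactly. Their poses are not given: they have to be found in the camera images.
- ref: reference block, white plastic bar 60 x 32 x 32 mm with two thin grey bands, about 70 g, lying on the steel table between dock and carousel. Origin at its centre, x along its length; square section, any long side may be up
- sample1: sample cassette, white plastic bar 46 x 32 x 32 mm with one thin grey band round its middle, about 70 g, lying in a compartment of the carousel at any yaw. Origin at its centre, x along its length; square section, any long side may be up
- sample2: a second cassette exactly like sample1. Two or all three are there; an absent one reads None
- sample3: a third cassette exactly like sample1
- guard: fixed foot and steel wire guard of the carousel; origin on the carousel's axis at table height, z up. Wires 7 mm thick, 66 mm above the table, cover radius 72 to 168 mm with gaps too narrow for a cassette; four legs at the outer radius. It is open over 108 degrees centred on its own -x direction, where a cassette can be lifted out
- carousel_knob (a point): centre, on the axis, of the black bar knob of the carousel, 46 (x) x 14 (y) x 32 (z) mm, 75 to 107 mm above the table, turning with the white tray (radius 152 mm). Five compartments centred 100 mm from the axis at 0, 72, 144, 216, 288 degrees from this point's x; floor 22 mm above the table, dividing walls up to 40 mm, rim to 36 mm, hub radius 28 mm
- carousel (a joint): rotation of the carousel tray (rad), positive anticlockwise from above, 0 at the start; turns freely either way (several turns) with slight friction (0.06 N m) and stays where it is left
- jar1: small round glass jar with white lid, 34 mm across, 34 mm high, in a carousel compartment; origin at the centre of its underside. Stays in the carousel
- jar2: a second jar like jar1, stays in the carousel
- dock: reader dock, fixed aluminium block 165 (x) x 260 (y) x 24 (z) mm; origin at table height, it spans x -90 to 75, y -130 to 130 mm. Four pockets along its x, centred at x 0, 14 mm deep (floor 10 mm above the table), 3 mm longer and wider than their block: the long pocket0 at y +102 (63 x 35 mm), pocket1, 2, 3 at y +34, -34, -102 mm (49 x 35 mm)
- pocket0 (a point): in the long pocket (for the reference block): where the block's centre lies when seated, 26 mm above the table, 16 mm above the pocket floor; axes as the dock's
- pocket1 (a point): in a short pocket (at dock y 34 mm): where a seated cassette's centre lies, 26 mm above the table; axes as the dock's
- pocket2 (a point): in a short pocket (at dock y -34 mm): where a seated cassette's centre lies, 26 mm above the table; axes as the dock's
- pocket3 (a point): in a short pocket (at dock y -102 mm): where a seated cassette's centre lies, 26 mm above the table; axes as the dock's
- lever0 (a joint): angle (rad) of pocket0's locking lever, a steel bar 14 mm wide, 45 to 51 mm above the table, on a vertical pivot 48 mm from the pocket's centre towards dock +x. 0: shut against its stop, pointing to dock -x over the seated block (2.5 mm above it; an unseated block is in its way). Grows anticlockwise from above as it opens, to 1.8; at 1.57 it points to dock -y. Friction 0.04 N m, stays where left
- peg0 (a point): middle of the upright black peg (12 mm diameter, 51 to 81 mm above the table) on lever0, 50 mm from its pivot, by which it is pushed or pinched
- lever1 (a joint): angle (rad) of pocket1's locking lever, a steel bar 14 mm wide, 45 to 51 mm above the table, on a vertical pivot 48 mm from the pocket's centre towards dock +x. 0: shut against its stop, pointing to dock -x over the seated block (2.5 mm above it; an unseated block is in its way). Grows anticlockwise from above as it opens, to 1.8; at 1.57 it points to dock -y. Friction 0.04 N m, stays where left
- peg1 (a point): middle of the upright black peg (12 mm diameter, 51 to 81 mm above the table) on lever1, 50 mm from its pivot, by which it is pushed or pinched
- lever2 (a joint): angle (rad) of pocket2's locking lever, a steel bar 14 mm wide, 45 to 51 mm above the table, on a vertical pivot 48 mm from the pocket's centre towards dock +x. 0: shut against its stop, pointing to dock -x over the seated block (2.5 mm above it; an unseated block is in its way). Grows anticlockwise from above as it opens, to 1.8; at 1.57 it points to dock -y. Friction 0.04 N m, stays where left
- peg2 (a point): middle of the upright black peg (12 mm diameter, 51 to 81 mm above the table) on lever2, 50 mm from its pivot, by which it is pushed or pinched
- lever3 (a joint): angle (rad) of pocket3's locking lever, a steel bar 14 mm wide, 45 to 51 mm above the table, on a vertical pivot 48 mm from the pocket's centre towards dock +x. 0: shut against its stop, pointing to dock -x over the seated block (2.5 mm above it; an unseated block is in its way). Grows anticlockwise from above as it opens, to 1.8; at 1.57 it points to dock -y. Friction 0.04 N m, stays where left
- peg3 (a point): middle of the upright black peg (12 mm diameter, 51 to 81 mm above the table) on lever3, 50 mm from its pivot, by which it is pushed or pinched
- knob (a joint): how far the spring-loaded start knob is pulled up (m): 0 at rest, 0.022 at its stop; the spring pulls it back with 3 N at rest and 8.5 N at the stop
- knob_head (a point): centre of the start knob's round black head (28 mm diameter, 20 mm high, its centre 58 mm above the table when at rest) on the dock at x -62, y 0 mm, in front of the pockets; pulled straight up
There are look-alikes about, which are no part of the job. What is shaped like the sample3 but pink or yellow is not meant. What is shaped like the sample1 but purple is not meant.

How it is judged:
By the outcome, as a careful person would: the job done as asked, in the order asked, and still so for the second after the job is handed in, with the robot touching nothing.
Of sample1, sample2, sample3 only 2 to 3 are there at a start; the rules pass over those that are not, and their reading is None.
At some moment in a run one of ref may be knocked a few centimetres aside while the robot is not near it.
Once in a run the grip may slacken for a moment while it holds something.
It also fails if it takes over 210 s, if anything falls off the work surface, if the arm or the gripper's body presses on something with over 40 N, if the wrist force passes 120 N, or if a joint passes its speed limit or range.

## Working session

There is one attempt and no reset: what is moved stays moved. The work goes in short steps, Python scripts to look and compute and a shell command to move; the robot and the scene stay as the last step left them, time stands still between calls to the robot, and variables do not carry over. Pictures are saved under pics/ and viewed, at most 14 in all, crops included, and the job is handed in when it is done.

```bash
mkdir -p pics; ls; cat > h.py <<'E'
import numpy as np, cv2
from cell import arm, viewer
def snap(n,f=None):
    ci=viewer.camera_info(n); im=viewer.capture(n)
    if f: cv2.imwrite('pics/'+f,im[:,:,::-1])
    return im,ci
def ray(ci,n,u,v):
    x=(u-ci['cx'])/ci['fx'];y=(v-ci['cy'])/ci['fy']
    if n=='wrist':
        r=np.hypot(x,y);d=np.array([x/r*np.sin(r),y/r*np.sin(r),np.cos(r)]) if r>0 else np.array([0,0,1.])
    else: d=np.array([x,y,1.])
    R=cv2.Rodrigues(np.array(ci['rvec'],float))[0];t=np.array(ci['tvec'],float).ravel()
    return -R.T@t,R.T@d
def onz(ci,n,u,v,z):
    o,d=ray(ci,n,u,v);return o+d*(z-o[2])/d[2]
def proj(ci,n,p):
    R=cv2.Rodrigues(np.array(ci['rvec'],float))[0];t=np.array(ci['tvec'],float).ravel()
    c=R@np.array(p,float)+t
    if n=='wrist':
        th=np.arctan2(np.hypot(c[0],c[1]),c[2]);s=th/max(np.hypot(c[0],c[1]),1e-9)
        return np.array([ci['cx']+ci['fx']*c[0]*s,ci['cy']+ci['fy']*c[1]*s])
    return np.array([ci['cx']+ci['fx']*c[0]/c[2],ci['cy']+ci['fy']*c[1]/c[2]])
def tool(dxyz):  # world shift -> tool axes in cm
    return np.round(np.array(arm.read_state()['tool_rot']).reshape(3,3).T@np.array(dxyz)*100,2)
E
python3 - <<'E'
from h import *
s=arm.read_state();print(s['eef_pos'],np.round(s['tool_rot'],3),s['time_s'])
for n in('scene','top'):
    im,ci=snap(n,n+'1.png');print(n,ci)
E
```

```text
pics
[ 0.21488308 -0.47872655  0.23073176] [[ 0.912  0.409 -0.   ]
 [ 0.409 -0.912  0.001]
 [ 0.    -0.001 -1.   ]] 0.0
scene {'fx': 481.8266401994378, 'fy': 481.8266401994378, 'cx': 315.71374076555446, 'cy': 195.83463098186428, 'rvec': array([ 1.12902396,  2.36577557, -0.98671789]), 'tvec': array([ 0.33656618, -0.29986407,  1.81392962])}
top {'fx': 368.80048203623164, 'fy': 368.80048203623164, 'cx': 317.11380358258475, 'cy': 199.97305136557472, 'rvec': array([ 2.14420536, -2.13444369,  0.13168575]), 'tvec': array([0.05412821, 0.59845518, 0.79868558])}
```

View pics/top1.png

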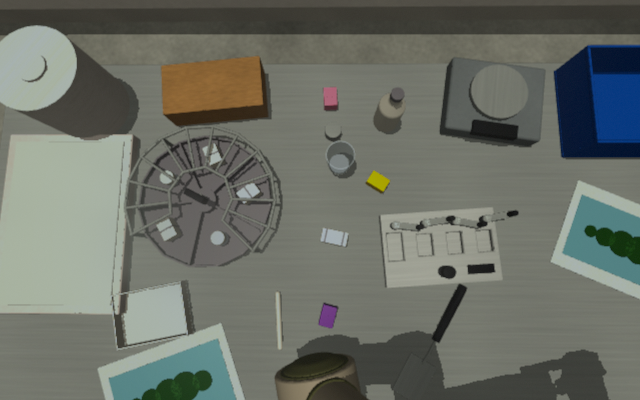

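View pics/scene1.png

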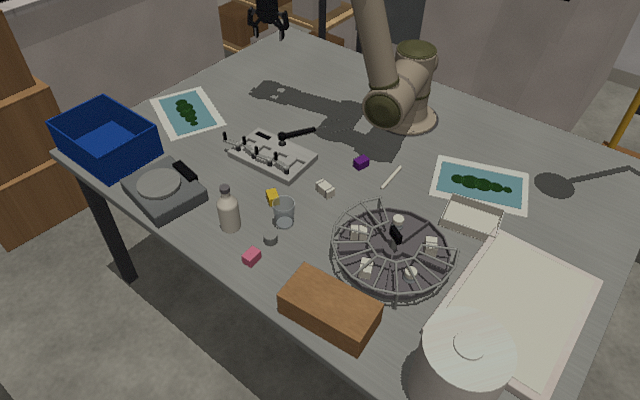

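Top view: the carousel is at (205,197) with its guard open towards the bottom. White cassettes are at (212,155), (249,191) and (166,229), and jars at (167,178) and (218,238). The ref, white with two bands, is at (334,237). The dock is at (440,247), with the long pocket at left and the levers open towards the right. The look-alikes are pink (330,98), yellow (377,182) and purple (328,316). I'll enlarge to confirm and get coordinates.

```bash
cat > a.py <<'E'
from h import *
im=cv2.imread('pics/top1.png')
a=cv2.resize(im[120:275,120:290],None,fx=2.6,fy=2.6,interpolation=2)
b=cv2.resize(im[195:295,310:530],None,fx=3.6,fy=3.6,interpolation=2)
c=np.zeros((a.shape[0],800,3),np.uint8)
c=cv2.resize(im[120:295,120:290],None,fx=3.4,fy=3.4,interpolation=2)
cv2.imwrite('pics/c1.png',c); cv2.imwrite('pics/c2.png',b)
ci=viewer.camera_info('top')
for n,(u,v),z in[('ref',(334,237),.032),('axis',(197,197),.107),('axis2',(205,197),.066),('s1',(212,155),.054),('s2',(249,191),.054),('s3',(166,229),.054),('dockTL',(381,215),.024),('TR',(494,208),.024),('BR',(500,278),.024),('BL',(387,286),.024)]:
    print(n,np.round(onz(ci,'top',u,v,z),3))
E
python3 a.py
```

```text
ref [0.515 0.018 0.032]
axis [0.595 0.311 0.107]
axis2 [0.601 0.307 0.066]
s1 [0.7   0.299 0.054]
s2 [0.617 0.211 0.054]
s3 [0.53  0.395 0.054]
dockTL [ 0.566 -0.091  0.024]
TR [ 0.584 -0.351  0.024]
BR [ 0.425 -0.355  0.024]
BL [ 0.406 -0.101  0.024]
```

View pics/c1.png

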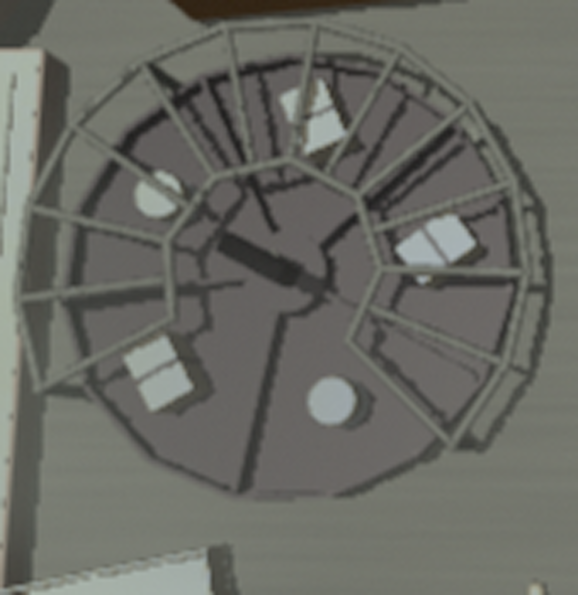

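View pics/c2.png

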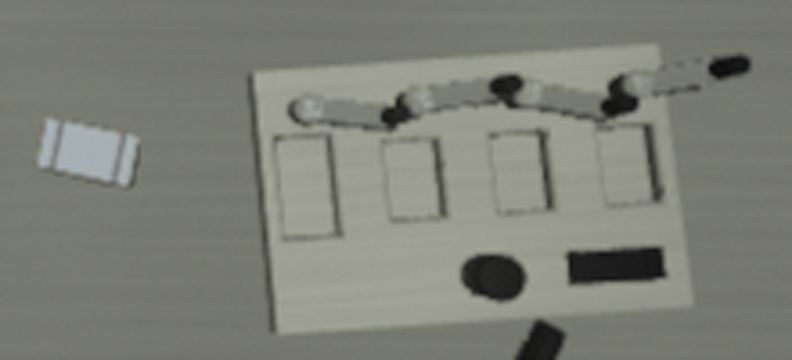

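Crop c1 confirms three white one-band cassettes in the carousel, at crop (315,117), (437,240) and (158,372), so sample1 to sample3 are all present. The jars at (158,193) and (332,400) are round. In c2 the white two-band bar at (90,152) is ref. The dock's long pocket is at the left (308,187) and all the levers are open. I'll move over the dock for a close look.

```bash
python3 -m handwheel '[[[3.2,-1.4,-0.5,0],[3.2,-1.4,-0.5,0],[3.2,-1.4,-0.5,0],[3.2,-1.4,-0.5,0],[3.2,-1.4,-0.5,0],[3.2,-1.4,-0.5,0],[3.2,-1.4,-0.5,0],[3.2,-1.4,-0.5,0],[3.2,-1.4,-0.5,0],[3.2,-1.4,-0.5,0],[0,0,0,6.8],[0,0,0,6.8],[0,0,0,6.8],[0,0,0,0],[0,0,0,0]]]' -1 60
python3 - <<'E'
from h import *
s=arm.read_state();print(s['eef_pos'],np.round(s['tool_rot'],3))
im,ci=snap('wrist','w1.png');print(ci)
E
```

```text
time_s: 1.6
eef_pos: [0.4495, -0.2202, 0.2811]
tool_rot: [[0.998, 0.069, -0.0], [0.069, -0.998, 0.0], [-0.0, -0.0, -1.0]]
ft_force: [-0.6, 0.2, -0.3]
opening: 1.001
gripper_force: 0.0
[ 0.4494678  -0.22022618  0.28107328] [[ 0.998  0.069 -0.   ]
 [ 0.069 -0.998  0.   ]
 [-0.    -0.    -1.   ]]
{'fx': 309.70691628693146, 'fy': 309.70691628693146, 'cx': 315.0165634886494, 'cy': 197.99635481647363, 'rvec': array([-2.11752744,  1.97518604,  0.31552603]), 'tvec': array([-0.2490408 ,  0.35583272,  0.56183873])}
```

View pics/w1.png

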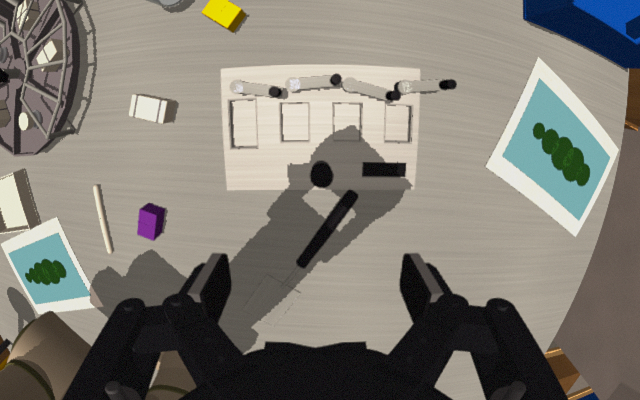

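The wrist view shows the dock clearly. Its corners are near (221,69), (421,66), (414,190) and (226,190), and ref is at (151,108). I'll refine both.

```bash
cat > b.py <<'E'
from h import *
im=cv2.imread('pics/w1.png');g=cv2.cvtColor(im,6)
ci=viewer.camera_info('wrist')
px=np.array([[221,69],[421,66],[414,190],[226,190]],np.float32).reshape(-1,1,2)
c=cv2.cornerSubPix(g,px.copy(),(5,5),(-1,-1),(3,50,.01)).reshape(-1,2);print(c)
W=np.array([onz(ci,'wrist',*p,.024)[:2] for p in c])
M=np.array([[.075,.13],[.075,-.13],[-.09,-.13],[-.09,.13]])
def fit(M,W):
    m,w=M.mean(0),W.mean(0);H=(M-m).T@(W-w);th=np.arctan2(H[0,1]-H[1,0],H[0,0]+H[1,1])
    R=np.array([[np.cos(th),-np.sin(th)],[np.sin(th),np.cos(th)]]);return th,w-R@m,R
th,o,R=fit(M,W);print('dock',np.degrees(th),o,'res mm',1000*((M@R.T+o)-W).round(4))
for y in(.102,.034,-.034,-.102):print('pocket',np.round(R@[0,y]+o,4), proj(ci,'wrist',[*(R@[0,y]+o),.01]).round(1))
# pockets dark-edge check
hsv=cv2.cvtColor(im,40);m=((hsv[...,2]>200)&(hsv[...,1]<30)).astype(np.uint8)
for ct in cv2.findContours(m[85:135,115:190].copy(),0,1)[0]:
    if cv2.contourArea(ct)>80:
        p=np.array([onz(ci,'wrist',*(q[0]+[115,85]),.032)[:2] for q in ct],np.float32)
        r=cv2.minAreaRect(p*1000);print('ref',r)
z=cv2.resize(im[55:200,120:430],None,fx=2.5,fy=2.5,interpolation=2);cv2.imwrite('pics/c3.png',z)
E
python3 b.py
```

```text
[[220.3912    68.413345]
 [419.4973    68.37162 ]
 [412.11636  185.74858 ]
 [226.47922  189.87015 ]]
dock 4.446966934409155 [ 0.50242663 -0.22122631] res mm [[ 0.5  1.5]
 [ 1.6  1. ]
 [-2.9 -2.8]
 [ 0.8  0.4]]
pocket [ 0.4945 -0.1195] [244.1 122.2]
pocket [ 0.4998 -0.1873] [294.2 120.6]
pocket [ 0.5051 -0.2551] [345.4 120.3]
pocket [ 0.5103 -0.3229] [395.1 121.3]
ref ((514.833984375, 19.182388305664062), (36.805084228515625, 30.324438095092773), 78.26510620117188)
```

View pics/c3.png

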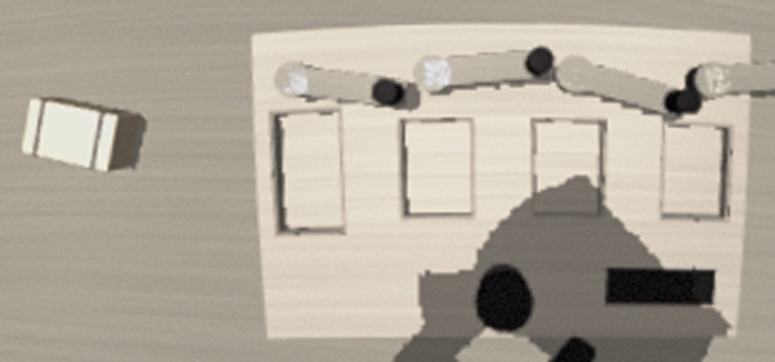

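```bash
cat > b2.py <<'E'
from h import *
exec(open('b.py').read().split("def fit")[0].split("px=")[0]) 
exec("def fit"+open('b.py').read().split("def fit")[1].split("th,o,R=")[0])
C=np.array([[252,34],[750,36],[738,336],[267,338]]+[[275,112],[342,110],[344,232],[278,234],[402,119],[472,119],[473,215],[404,215],[533,119],[604,120],[602,215],[534,214],[662,124],[730,124],[726,217],[661,217]],float)/2.5+[120,55]
M=[[.075,.13],[.075,-.13],[-.09,-.13],[-.09,.13]]
for y,l in((.102,.0315),(.034,.0245),(-.034,.0245),(-.102,.0245)):M+=[[l,y+.0175],[l,y-.0175],[-l,y-.0175],[-l,y+.0175]]
M=np.array(M);W=np.array([onz(ci,'wrist',*p,.024)[:2] for p in C])
th,o,R=fit(M,W);print('dock',np.degrees(th),o);print((1000*(M@R.T+o-W)).round(1).tolist())
for y in(.102,.034,-.034,-.102):print('pocket',np.round(R@[0,y]+o,4))
print('knob',R@[-.062,0]+o)
s=arm.read_state();print(s['qpos'],tool(np.array([.510,.018,.20])-s['eef_pos']))
E
python3 b2.py
```

```text
dock 4.264467463140915 [ 0.50127726 -0.22297283]
[[0.0, 0.1], [1.3, -0.2], [0.4, 1.1], [0.5, -0.6], [-1.0, 1.1], [-0.2, 2.0], [1.0, 0.9], [1.1, -0.3], [-1.3, -0.1], [-0.6, 0.7], [0.2, 0.9], [-0.2, -0.0], [-0.4, -1.3], [-0.6, 0.2], [0.1, 0.0], [-0.1, -0.6], [0.7, -2.2], [-1.2, -0.3], [-0.3, -0.3], [0.7, -1.3]]
pocket [ 0.4937 -0.1213]
pocket [ 0.4987 -0.1891]
pocket [ 0.5038 -0.2569]
pocket [ 0.5089 -0.3247]
knob [ 0.43944891 -0.22758317]
[-3.95433162e+01  1.29549600e+01  8.48385245e+01  2.96913958e-04
  8.22202619e+01  4.65359653e+01] [  7.67 -23.36   8.12]
```

```bash
python3 -m handwheel '[[[1.28,-3.9,0.6,0],[1.28,-3.9,0.6,0],[1.28,-3.9,0.6,0],[1.28,-3.9,0.6,0],[1.28,-3.9,0.6,0],[1.28,-3.9,0.6,0],[0,0,0,-8.2],[0,0,0,-8.2],[0,0,0,-8.2],[0,0,0,-8.2],[0,0,0,-8.2],[0,0,0,-8.2],[0,0,0,-8.2],[0,0,0,-8.2],[0,0,0,-8.2],[0,0,0,0]]]'
python3 - <<'E'
from h import *
im,ci=snap('wrist','w2.png')
E
```

```text
time_s: 3.25
eef_pos: [0.5108, 0.0182, 0.2453]
tool_rot: [[0.212, 0.977, -0.0], [0.977, -0.212, 0.0], [0.0, -0.0, -1.0]]
ft_force: [-0.9, 0.8, -0.1]
opening: 1.002
gripper_force: 0.0
```

View pics/w2.png

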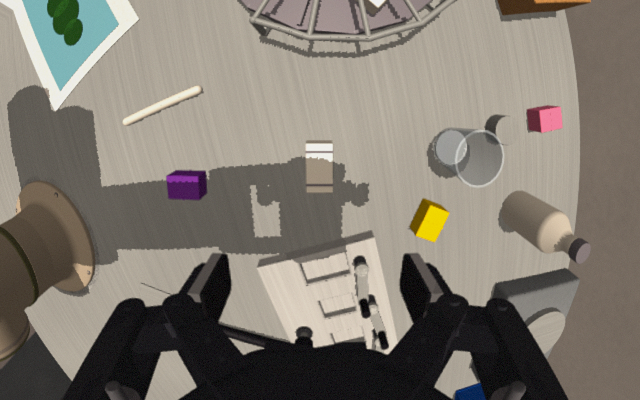

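```bash
python3 - <<'E'
from h import *
ci=viewer.camera_info('wrist');s=arm.read_state()
o,_=ray(ci,'wrist',320,200);print('cam',o, 'TCP',s['eef_pos'])
print('nadir',proj(ci,'wrist',[o[0],o[1],.0]).round(0))
P=[onz(ci,'wrist',*p,.032)[:2] for p in[(306,142),(332,142),(306,192),(332,192)]];print(np.round(P,4))
c=np.mean(P,0);a=(P[0]+P[1]-P[2]-P[3])/2;print(c,np.linalg.norm(a),np.degrees(np.arctan2(a[1],a[0])),np.linalg.norm(P[0]-P[1]))
print(tool([*(c-s['eef_pos'][:2]),.0145-s['eef_pos'][2]]))
E
```

```text
cam [0.52785733 0.09671204 0.38770145] TCP [0.51080393 0.01822879 0.2452387 ]
nadir [315. 101.]
[[ 0.5071  0.0529]
 [ 0.5364  0.0464]
 [ 0.4937 -0.0059]
 [ 0.5241 -0.0126]]
[0.51533682 0.0202071 ] 0.06029520632073574 77.67141958734773 0.02998117130031961
[ 0.29  0.4  23.07]
```

Ref is at (319,167), two bands, 60 mm long and unmoved. I'll grasp it.

```bash
python3 -m handwheel '[[[0.3,0.4,3.5,0],[0,0,3.5,0],[0,0,3.5,0],[0,0,3.5,0],[0,0,3.5,0],[0,0,3,0],[0,0,1.5,0],[0,0,0.85,0],[0,0,0,0],[0,0,0,0]]]' && python3 -m handwheel '[[[0,0,0,0],[0,0,0,0],[0,0,0,0],[0,0,0,0],[0,0,0,0],[0,0,0,0],[0,0,0,0],[0,0,0,0],[0,0,0,0],[0,0,0,0]]]' 1 60; python3 -m handwheel '[[[0,0,-2,0],[0,0,-4,0],[0,0,-4,0],[0,0,0,0]]]'
```

```text
time_s: 4.3
eef_pos: [0.5159, 0.0203, 0.0176]
tool_rot: [[0.216, 0.976, 0.001], [0.976, -0.216, -0.0], [0.0, 0.001, -1.0]]
ft_force: [0.0, 0.8, 0.1]
opening: 1.001
gripper_force: 0.0
time_s: 5.3
eef_pos: [0.5157, 0.0203, 0.0174]
tool_rot: [[0.215, 0.977, 0.001], [0.977, -0.215, -0.0], [0.0, 0.001, -1.0]]
ft_force: [-0.2, 0.1, 5.1]
opening: 0.357
gripper_force: 60.4
time_s: 5.7
eef_pos: [0.5177, 0.02, 0.1215]
tool_rot: [[0.215, 0.977, 0.009], [0.977, -0.215, -0.002], [0.0, 0.009, -1.0]]
ft_force: [1.0, 0.3, -2.0]
opening: 0.359
gripper_force: 59.8
```

```bash
python3 -m handwheel '[[[-3.58,0.17,0,0],[-3.58,0.17,0,0],[-3.58,0.17,0,0],[-3.58,0.17,0,0],[0,0,0,8.15],[0,0,0,8.15],[0,0,0,8.15],[0,0,0,8.15],[0,0,0,8.15],[0,0,0,8.15],[0,0,0,8.15],[0,0,0,8.15],[0,0,0,8.15],[0,0,0,0],[0,0,0,0],[0,0,0,0]]]'
python3 - <<'E'
from h import *
s=arm.read_state();print(tool(np.array([.4937,-.1213,.0285])-s['eef_pos']))
im,ci=snap('wrist','w3.png')
o=np.array([.5013,-.2230]);print('nothing')
E
```

```text
time_s: 7.3
eef_pos: [0.4911, -0.1209, 0.1165]
tool_rot: [[0.997, 0.076, -0.0], [0.076, -0.997, 0.0], [-0.0, -0.0, -1.0]]
ft_force: [-0.1, -0.0, -0.1]
opening: 0.36
gripper_force: 59.7
[0.26 0.07 8.8 ]
nothing
```

View pics/w3.png

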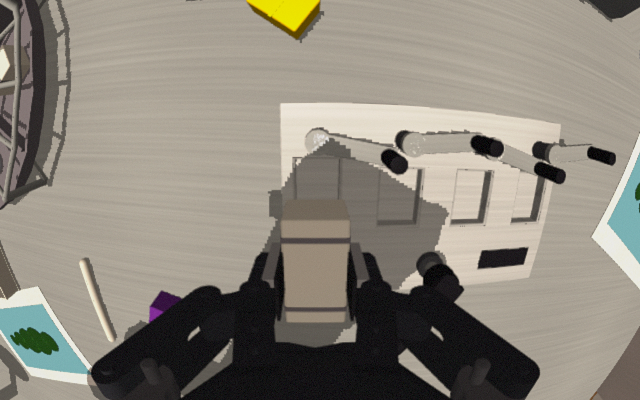

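The ref is held straight over pocket0; I'll lower it in two steps.

```bash
python3 -m handwheel '[[[0.26,0.07,2.4,0.1],[0,0,2.4,0],[0,0,2.4,0],[0,0,0,0],[0,0,0,0],[0,0,0,0]]]'
python3 - <<'E'
from h import *
s=arm.read_state();print(tool(np.array([.4937,-.1213,.0275])-s['eef_pos']),s['ft_force'])
im,ci=snap('wrist','w4.png')
E
```

```text
time_s: 7.95
eef_pos: [0.4943, -0.1217, 0.0459]
tool_rot: [[0.997, 0.072, 0.001], [0.072, -0.997, -0.001], [0.001, 0.001, -1.0]]
ft_force: [0.5, -0.4, -0.8]
opening: 0.351
gripper_force: 59.7
[-0.06 -0.04  1.84] [ 0.45798454 -0.3808047  -0.7727769 ]
```

View pics/w4.png

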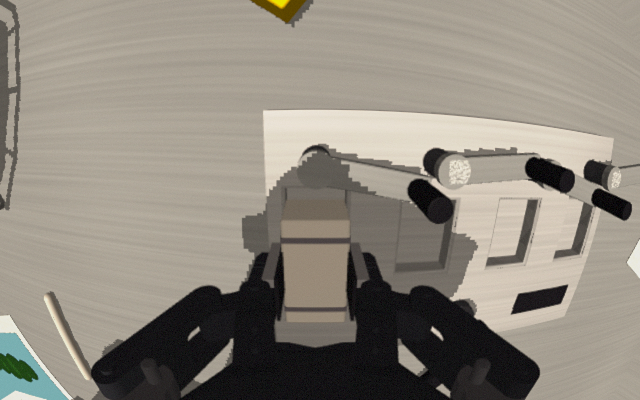

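```bash
python3 - <<'E'
from h import *
ci=viewer.camera_info('wrist')
s=arm.read_state();R=np.array(s['tool_rot']);e=np.array(s['eef_pos'])
for p in[(283,202),(348,202)]:print('blk',(R.T@(onz(ci,'wrist',*p,.0605)-e)).round(4))
for p in[(284,187),(346,187)]:print('pkt',(R.T@(onz(ci,'wrist',*p,.024)-e)).round(4))
E
python3 -m handwheel '[[[-0.06,-0.04,0.6,0],[0,0,0.6,0],[0,0,0.6,0],[0,0,0,0],[0,0,0,0],[0,0,0,0]]]'
```

```text
blk [ 0.0357 -0.0153 -0.0146]
blk [ 0.0357  0.0131 -0.0145]
pkt [ 0.0321 -0.0185  0.0219]
pkt [0.0321 0.0158 0.022 ]
time_s: 8.6
eef_pos: [0.4984, -0.122, 0.0305]
tool_rot: [[0.997, 0.071, 0.014], [0.071, -0.997, -0.004], [0.013, 0.005, -1.0]]
ft_force: [14.3, 7.6, 18.4]
opening: 0.358
gripper_force: 68.7
```

```bash
python3 - <<'E'
from h import *
im,ci=snap('wrist','w5.png')
s=arm.read_state();R=np.array(s['tool_rot']);e=np.array(s['eef_pos']);print(e,s['ft_force'])
cv2.imwrite('pics/c5.png',cv2.resize(cv2.imread('pics/w5.png')[150:350,200:480],None,fx=2.8,fy=2.8,interpolation=2))
E
```

```text
[ 0.49836552 -0.12196741  0.03050119] [14.62122038  6.94092122 18.28059316]
```

View pics/c5.png

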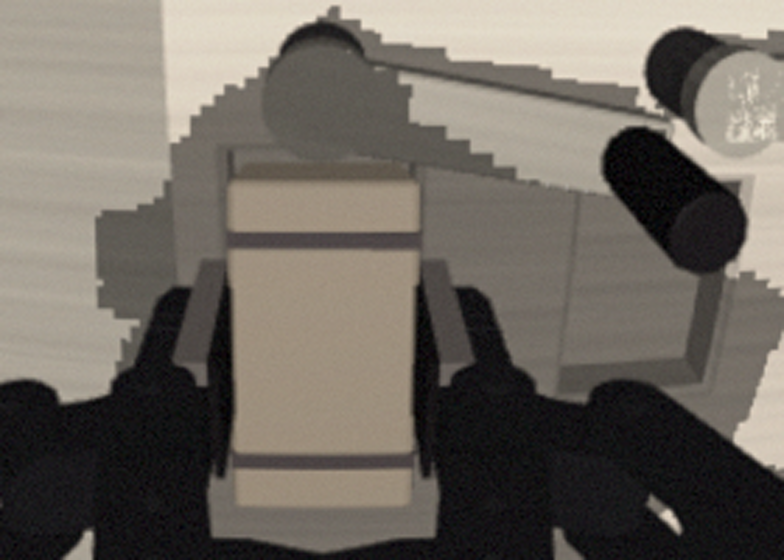

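The block is in the pocket mouth but its rear end binds, with +x force. I'll ease the command forward.

```bash
python3 -m handwheel '[[[0.2,0,0,0],[0.2,0,0,0],[0,0,0,0],[0,0,0,0]]]'; python3 -m handwheel '[[[0.1,0,0.2,0],[0,0,0,0],[0,0,0,0]]]'
```

```text
time_s: 9.05
eef_pos: [0.4988, -0.1219, 0.0302]
tool_rot: [[0.997, 0.072, 0.004], [0.072, -0.997, -0.003], [0.004, 0.003, -1.0]]
ft_force: [-6.3, 0.2, 31.8]
opening: 0.362
gripper_force: 70.2
time_s: 9.35
eef_pos: [0.4989, -0.1219, 0.0299]
tool_rot: [[0.997, 0.073, 0.002], [0.073, -0.997, -0.003], [0.002, 0.003, -1.0]]
ft_force: [-21.0, 2.4, 56.6]
opening: 0.357
gripper_force: 73.4
```

```bash
python3 -m handwheel '[[[-0.3,0,-0.6,0],[0,0,0,0],[0,0,0,0]]]'; python3 -m handwheel '[[[0,0,0,0],[0,0,0,0],[0,0,0,0],[0,0,0,0],[0,0,-2,0],[0,0,-3,0],[0,0,-4,0],[0,0,0,0],[0,0,0,0]]]' -0.1
python3 - <<'E'
from h import *
im,ci=snap('wrist','w6.png')
cv2.imwrite('pics/c6.png',cv2.resize(im[80:330,200:520,::-1],None,fx=2.4,fy=2.4,interpolation=2))
E
```

```text
time_s: 9.65
eef_pos: [0.4956, -0.1212, 0.0311]
tool_rot: [[0.997, 0.072, 0.001], [0.072, -0.997, -0.001], [0.001, 0.001, -1.0]]
ft_force: [-0.4, 0.1, 8.5]
opening: 0.357
gripper_force: 67.0
time_s: 10.55
eef_pos: [0.4953, -0.121, 0.1209]
tool_rot: [[0.997, 0.072, 0.001], [0.072, -0.997, -0.0], [0.001, 0.0, -1.0]]
ft_force: [0.7, 0.4, -0.2]
opening: 0.55
gripper_force: 0.0
```

View pics/c6.png

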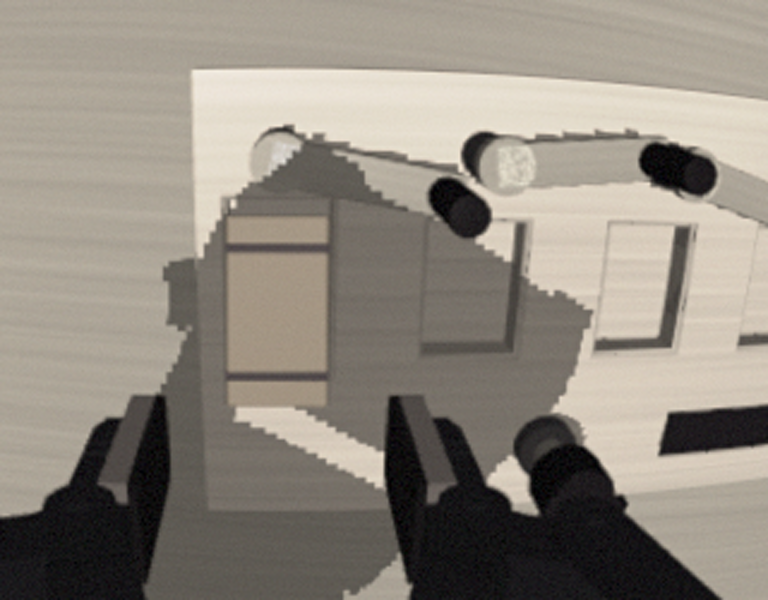

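```bash
python3 - <<'E'
from h import *
ci=viewer.camera_info('wrist')
th=np.radians(4.264);R=np.array([[np.cos(th),-np.sin(th)],[np.sin(th),np.cos(th)]]);o=np.array([.50128,-.22297])
f=lambda u,v,z:print((u,v),z,(1000*(R.T@(onz(ci,'wrist',u/2.4+200,v/2.4+80,z)[:2]-o))).round(1))
for u,v,z in[(192,70,.024),(208,511,.024),(228,197,.024),(330,197,.024),(420,222,.024),(420,353,.024),(528,222,.024),(227,215,.042),(327,215,.042),(231,404,.042),(327,406,.042),(231,404,.052)]:f(u,v,z)
o_,_=ray(ci,'wrist',320,200);print(o_)
E
```

```text
(192, 70) 0.024 [ 73.9 130.5]
(208, 511) 0.024 [-90.8 130.6]
(228, 197) 0.024 [ 32.3 119.5]
(330, 197) 0.024 [32.2 86.2]
(420, 222) 0.024 [24.  55.9]
(420, 353) 0.024 [-23.4  53. ]
(528, 222) 0.024 [24.5 17.7]
(227, 215) 0.042 [ 30.3 118.7]
(327, 215) 0.042 [30.3 88.3]
(231, 404) 0.042 [-33.8 118.9]
(327, 406) 0.042 [-34.6  86.9]
(231, 404) 0.052 [-28.6 118.2]
[ 0.57383405 -0.11401689  0.2624134 ]
```

Casting the rays shows the block's front end down in the pocket and its rear end propped on the rear rim, about 8 mm high. I'll shut the fingers and nudge it forward from behind, then press it down.

```bash
python3 -m handwheel '[[[-3,0,0,0],[-3,0,0,0],[0,0,0,0],[0,0,0,0],[0,0,3,0],[0,0,3,0],[0,0,2.5,0],[0,0,0,0],[0,0,0,0]]]' 1 60; python3 -m handwheel '[[[0.4,0,0,0],[0.4,0,0,0],[0.4,0,0,0],[0.2,0,0,0],[0,0,0,0],[0,0,0,0]]]';python3 -m handwheel '[[[0.2,0,0,0],[0.1,0,0,0],[0,0,0,0],[0,0,0,0]]]'
```

```text
time_s: 11.5
eef_pos: [0.4359, -0.1253, 0.0359]
tool_rot: [[0.997, 0.072, -0.0], [0.072, -0.997, 0.0], [-0.0, -0.0, -1.0]]
ft_force: [-0.5, 0.4, 1.0]
opening: -0.004
gripper_force: 0.0
time_s: 12.1
eef_pos: [0.4493, -0.1242, 0.0359]
tool_rot: [[0.997, 0.072, -0.0], [0.072, -0.997, 0.0], [0.0, -0.0, -1.0]]
ft_force: [0.4, 0.6, 0.0]
opening: -0.003
gripper_force: 0.0
time_s: 12.5
eef_pos: [0.4523, -0.124, 0.0358]
tool_rot: [[0.997, 0.072, -0.0], [0.072, -0.997, 0.0], [-0.0, -0.0, -1.0]]
ft_force: [0.1, 0.0, -1.1]
opening: -0.001
gripper_force: 0.0
```

```bash
python3 -m handwheel '[[[0.15,0,0,0],[0.15,0,0,0],[0,0,0,0],[0,0,0,0]]]'; python3 - <<'E'
from h import *
im,ci=snap('wrist')
cv2.imwrite('pics/c7.png',cv2.resize(im[80:330,160:480,::-1],None,fx=2.4,fy=2.4,interpolation=2))
E
```

```text
time_s: 12.9
eef_pos: [0.4553, -0.1238, 0.0358]
tool_rot: [[0.997, 0.072, -0.0], [0.072, -0.997, 0.0], [-0.0, -0.0, -1.0]]
ft_force: [0.3, -0.4, -1.5]
opening: 0.0
gripper_force: 0.2
```

View pics/c7.png

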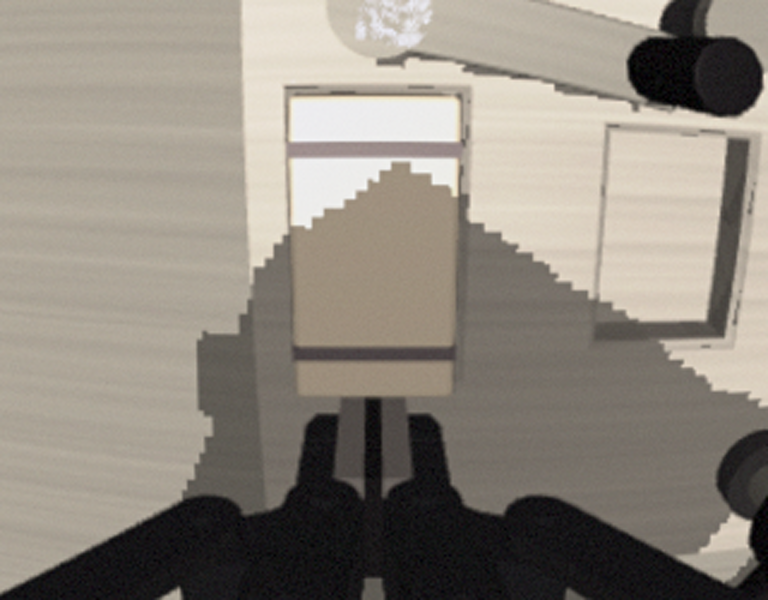

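The block now lies parallel inside pocket0 at crop (375,245), with even gaps all round, so it is seated. Next is carousel geometry from the stored top picture.

```bash
cat > c.py <<'E'
from h import *
from scipy.optimize import least_squares
ci=viewer.camera_info('top');im=cv2.imread('pics/top1.png')
w=lambda p,z:onz(ci,'top',p[0]/3.4+120,p[1]/3.4+120,z)[:2]
arc=[(40,390),(20,297),(32,208),(75,125),(145,65),(227,28),(315,25),(397,48),(468,103),(512,183),(522,272),(503,363),(450,440)]
W=np.array([w(p,.066) for p in arc])
r=least_squares(lambda q:np.hypot(*(W-q[:2]).T)-q[2],[.6,.31,.168]).x;print('axis',r)
ang=lambda p:np.degrees(np.arctan2(*(p-r[:2])[::-1]))
e=[ang(W[0])%360,ang(W[-1])%360];print('opening ends',e,'mid',np.mean(e))
k=[w((218,237),.107),w((325,292),.107)];print('knob ends',k,'ctr',np.mean(k,0),'yaw',np.degrees(np.arctan2(*(k[0]-k[1])[::-1])))
hsv=cv2.cvtColor(im,40);m=((hsv[...,2]>150)&(hsv[...,1]<40)).astype(np.uint8)
m=cv2.morphologyEx(m,cv2.MORPH_CLOSE,np.ones((3,3)))
for c in cv2.findContours(m,0,1)[0]:
    (x,y),_,_=cv2.minAreaRect(c)
    if 25<cv2.contourArea(c)<600 and 125<x<285 and 125<y<270:
        p=np.array([onz(ci,'top',*q[0],.054)[:2] for q in c],np.float32)
        R=cv2.minAreaRect(p*1000);b=cv2.boxPoints(R)
        e=b[1]-b[0];f=b[2]-b[1];L=e if np.hypot(*e)>np.hypot(*f) else f
        q=np.array(R[0])/1000;print((round(x),round(y)),q.round(3),np.round(R[1]),'yaw',np.degrees(np.arctan2(L[1],L[0]))%180,'pos ang',ang(q)%360,'rad',np.hypot(*(q-r[:2])))
E
python3 c.py
```

```text
axis [0.59800962 0.31866364 0.16654073]
opening ends [np.float64(119.14937481985258), np.float64(227.14834857258035)] mid 173.14886169621647
knob ends [array([0.61023445, 0.33898698]), array([0.57576699, 0.27006767])] ctr [0.59300072 0.30452732] yaw 63.429756554477436
(217, 238) [0.511 0.28 ] [24. 27.] yaw 90.30913 pos ang 204.29585232892848 rad 0.09505375613341359
(166, 229) [0.529 0.396] [40. 29.] yaw 29.82016 pos ang 131.7181641472436 rad 0.10314797423938576
(247, 192) [0.615 0.215] [30. 44.] yaw 124.58157 pos ang 279.34307046266537 rad 0.10537258150847174
(164, 179) [0.645 0.407] [27. 14.] yaw 46.63891 pos ang 62.14479460824041 rad 0.09968550831359849
(216, 155) [0.702 0.291] [22. 48.] yaw 174.68431 pos ang 344.9032319399215 rad 0.10783548692333132
```

```bash
python3 -m handwheel '[[[-0.3,0,-1,0],[0,0,-5,0],[0,0,-5,0],[0,0,-5,0],[1.44,-4,0,0],[1.44,-4,0,0],[1.44,-4,0,0],[1.44,-4,0,0],[1.44,-4,0,0],[1.44,-4,0,0],[1.44,-4,0,0],[1.44,-4,0,0],[1.44,-4,0,0],[0,0,0,-8.1],[0,0,0,-8.1],[0,0,0,-8.1],[0,0,0,-8.1],[0,0,0,-8.1],[0,0,0,-8.1],[0,0,0,-8.1]]]' -1 60; python3 -m handwheel '[[[0,0,0,0],[0,0,0,0],[0,0,0,0]]]'
cat > k.py <<'E'
from h import *
import sys
im,ci=snap('wrist','wk%s.png'%sys.argv[1]);s=arm.read_state()
o,_=ray(ci,'wrist',320,200);print('cam',o.round(3),s['time_s'])
A=np.array([.597,.313])
hsv=cv2.cvtColor(im,cv2.COLOR_RGB2HSV)
m=(hsv[...,2]<45).astype(np.uint8);u,v=proj(ci,'wrist',[*A,.107])
print('axis px',u,v)
for c in cv2.findContours(m,0,1)[0]:
    (x,y),wh,_=cv2.minAreaRect(c)
    if cv2.contourArea(c)>60 and np.hypot(x-u,y-v)<70:
        p=np.array([onz(ci,'wrist',*q[0],.107)[:2] for q in c],np.float32)*1000
        r=cv2.minAreaRect(p);b=cv2.boxPoints(r);e,f=b[1]-b[0],b[2]-b[1];L=e if np.hypot(*e)>np.hypot(*f) else f
        print('dark',(round(x),round(y)),np.round(r[0],1),np.round(r[1],1),'yaw',np.degrees(np.arctan2(L[1],L[0]))%180)
E
python3 k.py 1
```

```text
time_s: 14.95
eef_pos: [0.5555, 0.2442, 0.1966]
tool_rot: [[0.483, 0.876, 0.0], [0.876, -0.483, 0.0], [0.0, 0.0, -1.0]]
ft_force: [-0.3, -0.3, 0.1]
opening: 1.003
gripper_force: 0.0
time_s: 15.25
eef_pos: [0.5557, 0.2443, 0.1961]
tool_rot: [[0.49, 0.872, 0.0], [0.872, -0.49, 0.0], [0.0, 0.0, -1.0]]
ft_force: [-1.3, -0.8, 0.0]
opening: 1.001
gripper_force: 0.0
cam [0.594 0.314 0.339] 15.3
axis px 319.49509120770796 100.99013315764729
dark (317, 93) [598.4 319.1] [43.7 12.4] yaw 62.02409
```

The knob is at (0.598, 0.319) with yaw 62°. I'll grip it and turn the tray +41° to bring the first cassette to the opening.

```bash
python3 -m handwheel '[[[4.3,0,0,-1.3],[4.3,0.05,0,0],[0,0,3.5,0],[0,0,3.5,0],[0,0,3.5,0],[0,0,1,0],[0,0,0,0]]]' && python3 -m handwheel '[[[0,0,0,0],[0,0,0,0],[0,0,0,0],[0,0,0,0],[0,0,0,0],[0,0,0,0],[0,0,0,0],[0,0,0,0],[0,0,0,-4],[0,0,0,-7],[0,0,0,-7],[0,0,0,-7],[0,0,0,-7],[0,0,0,-7],[0,0,0,-2],[0,0,0,0],[0,0,0,0]]]' 1 60
```

```text
time_s: 16.0
eef_pos: [0.5968, 0.3195, 0.08]
tool_rot: [[0.468, 0.884, -0.002], [0.884, -0.468, -0.001], [-0.002, -0.002, -1.0]]
ft_force: [-0.6, -0.7, 0.6]
opening: 0.994
gripper_force: 0.0
time_s: 17.7
eef_pos: [0.5989, 0.3188, 0.0817]
tool_rot: [[-0.226, 0.974, 0.004], [0.974, 0.226, -0.0], [-0.001, 0.004, -1.0]]
ft_force: [8.6, -4.0, 0.9]
opening: 0.153
gripper_force: 60.3
```

```bash
python3 -m handwheel '[[[0,0,0,0],[0,0,0,0],[0,0,0,0],[0,0,-4,0],[0,0,-4,0],[0,0,-4,0],[0,0,0,8],[0,0,0,8],[0,0,0,8],[0,0,0,8],[-3.4,-3.3,0,0],[-3.4,-3.3,0,0],[-3.4,-3.3,0,0],[0,0,0,0],[0,0,0,0],[0,0,0,0]]]' -1
cat > s.py <<'E'
from h import *
import sys
# white cassette near world A at top height z
A=np.array([float(sys.argv[1]),float(sys.argv[2])]);z=float(sys.argv[3])
im,ci=snap('wrist','ws.png');s=arm.read_state();e=np.array(s['eef_pos']);T=np.array(s['tool_rot'])
u,v=proj(ci,'wrist',[*A,z]);print('exp px',u.round(),v.round(),'tool yaw',np.degrees(np.arctan2(T[1,0],T[0,0])))
hsv=cv2.cvtColor(im,cv2.COLOR_RGB2HSV)
for th in(170,):
  m=((hsv[...,2]>th)&(hsv[...,1]<50)).astype(np.uint8);m=cv2.morphologyEx(m,cv2.MORPH_CLOSE,np.ones((5,5)))
  for c in cv2.findContours(m,0,1)[0]:
    (x,y),_,_=cv2.minAreaRect(c)
    if cv2.contourArea(c)>100 and np.hypot(x-u,y-v)<60:
        p=np.array([onz(ci,'wrist',*q[0],z)[:2] for q in c],np.float32)*1000
        r=cv2.minAreaRect(p);b=cv2.boxPoints(r);a,f=b[1]-b[0],b[2]-b[1];L=a if np.hypot(*a)>np.hypot(*f) else f
        q=np.array(r[0])/1000
        print('white',(round(x),round(y)),q.round(4),np.round(r[1],1),'yaw',np.degrees(np.arctan2(L[1],L[0]))%180,'tool shift cm',tool([*(q-e[:2]),.040-e[2]]))
E
python3 s.py .4987 .331 .054
```

```text
time_s: 19.3
eef_pos: [0.4717, 0.2556, 0.2014]
tool_rot: [[0.324, 0.946, 0.002], [0.946, -0.324, 0.001], [0.001, 0.001, -1.0]]
ft_force: [0.8, -0.4, 0.0]
opening: 1.0
gripper_force: 0.0
exp px 317.0 101.0 tool yaw 71.12452881774836
white (314, 100) [0.4969 0.333 ] [45.1 32.5] yaw 71.43712 tool shift cm [ 8.12 -0.13 16.11]
```

```bash
python3 -m handwheel '[[[4.06,-0.06,0,-0.3],[4.06,-0.07,0,0],[0,0,4,0],[0,0,4,0],[0,0,4,0],[0,0,2.5,0],[0,0,1.6,0],[0,0,0,0],[0,0,0,0],[0,0,0,0]]]' -0.4
python3 -c "
from h import *
s=arm.read_state();print(tool(np.array([.4969,.333,.04])-s['eef_pos']),s['ft_force'])"
```

```text
time_s: 20.35
eef_pos: [0.4963, 0.3329, 0.0409]
tool_rot: [[0.319, 0.948, 0.002], [0.948, -0.319, 0.001], [0.001, 0.002, -1.0]]
ft_force: [0.0, -0.4, 0.2]
opening: 0.704
gripper_force: 0.0
[0.03 0.05 0.09] [ 0.02160053 -0.39492774  0.20970409]
```

```bash
python3 -m handwheel '[[[0,0,0,0],[0,0,0,0],[0,0,0,0],[0,0,0,0],[0,0,0,0],[0,0,0,0],[0,0,-2,0],[0,0,-4,0],[0,0,-4,0],[0,0,-1,0],[0,0,0,0]]]' 1 80 && python3 -m handwheel '[[[-4.11,1.42,0,0],[-4.11,1.42,0,0],[-4.11,1.42,0,0],[-4.11,1.42,0,0],[-4.11,1.42,0,0],[-4.11,1.42,0,0],[-4.11,1.42,0,0],[-4.11,1.42,0,0],[-4.11,1.42,0,0],[-4.11,1.42,0,0],[-4.11,1.42,0,0],[-4.11,1.42,0,0],[0,0,0,0]]]' && python3 -m handwheel '[[[0,0,0,8.4],[0,0,0,8.4],[0,0,0,8.4],[0,0,0,8.4],[0,0,0,8.4],[0,0,0,8.4],[0,0,0,8.4],[0,0,0,8.3],[0,0,0,0],[0,0,0,0],[0,0,0,0]]]'
cat > t.py <<'E'
from h import *
import sys
s=arm.read_state();T=np.array(s['tool_rot']);th=np.radians(4.264)
D=np.array([[np.cos(th),-np.sin(th)],[np.sin(th),np.cos(th)]]);o=np.array([.50128,-.22297])
p=D@[float(sys.argv[1])/1000,float(sys.argv[2])/1000]+o
yaw=np.degrees(np.arctan2(T[1,0],T[0,0]))
print('shift cm',tool([*p,float(sys.argv[3])]-np.array(s['eef_pos'])),'turn',((yaw-4.264)+90)%180-90,s['ft_force'].round(1),s['opening'],s['time_s'])
E
python3 t.py 0 34 .044
```

```text
time_s: 21.45
eef_pos: [0.4959, 0.3327, 0.1513]
tool_rot: [[0.319, 0.948, 0.003], [0.948, -0.319, 0.001], [0.002, 0.002, -1.0]]
ft_force: [-0.1, -0.6, -1.1]
opening: 0.348
gripper_force: 79.3
time_s: 22.75
eef_pos: [0.4988, -0.1934, 0.1478]
tool_rot: [[0.323, 0.946, -0.002], [0.946, -0.323, 0.0], [-0.0, -0.002, -1.0]]
ft_force: [-0.1, 0.3, -1.1]
opening: 0.35
gripper_force: 79.4
time_s: 23.85
eef_pos: [0.4996, -0.189, 0.1492]
tool_rot: [[0.997, 0.078, -0.001], [0.078, -0.997, 0.001], [-0.001, -0.001, -1.0]]
ft_force: [-0.4, -0.3, -0.8]
opening: 0.351
gripper_force: 79.4
shift cm [-7.000e-02  1.000e-02  1.052e+01] turn 0.23010581496522775 [-0.4 -0.3 -0.8] 0.3514504897881544 23.85
```

```bash
python3 -m handwheel '[[[-0.07,0,3,0.2],[0,0,3,0],[0,0,3,0],[0,0,1.5,0],[0,0,0,0],[0,0,0,0],[0,0,0,0]]]'; python3 t.py 0 34 .028; python3 -m handwheel '[[[0,0,0.5,0],[0,0,0.3,0],[0,0,0,0],[0,0,0,0]]]'; python3 t.py 0 34 .028
```

```text
time_s: 24.55
eef_pos: [0.4992, -0.1894, 0.0451]
tool_rot: [[0.997, 0.073, 0.0], [0.073, -0.997, -0.0], [0.0, 0.0, -1.0]]
ft_force: [-0.6, 0.0, -0.8]
opening: 0.352
gripper_force: 79.7
shift cm [-0.04 -0.04  1.71] turn -0.0925280917440432 [-0.6  0.  -0.8] 0.3523034540418019 24.55
time_s: 24.95
eef_pos: [0.499, -0.1893, 0.0368]
tool_rot: [[0.997, 0.072, -0.0], [0.072, -0.997, 0.0], [-0.0, -0.0, -1.0]]
ft_force: [0.5, -1.3, -1.3]
opening: 0.353
gripper_force: 79.7
shift cm [-0.03 -0.03  0.88] turn -0.1426719396970526 [ 0.5 -1.3 -1.3] 0.35289987140691714 24.95
```

```bash
python3 -m handwheel '[[[0,0,0.4,0],[0,0,0.4,0],[0,0,0,0],[0,0,0,0]]]'; python3 -m handwheel '[[[0,0,0,0],[0,0,0,0],[0,0,0,0],[0,0,0,0],[0,0,-2,0],[0,0,-4,0],[0,0,-4,0],[0,0,-4,0],[0,0,0,0]]]' -0.1; python3 t.py 0 34 .04
```

```text
time_s: 25.35
eef_pos: [0.4991, -0.1894, 0.029]
tool_rot: [[0.997, 0.072, 0.0], [0.072, -0.997, -0.0], [0.0, 0.0, -1.0]]
ft_force: [-1.3, -0.2, 4.2]
opening: 0.349
gripper_force: 80.3
time_s: 26.25
eef_pos: [0.501, -0.1905, 0.1739]
tool_rot: [[0.997, 0.072, 0.008], [0.072, -0.997, -0.005], [0.008, 0.006, -1.0]]
ft_force: [-0.8, -0.1, 0.2]
opening: 0.549
gripper_force: 0.0
shift cm [-0.31 -0.24 13.39] turn -0.13298267710622724 [-0.8 -0.1  0.2] 0.548950147174836 26.25
```

```bash
python3 -m handwheel '[[[1.13,-4.17,-0.2,0],[1.13,-4.17,0,0],[1.13,-4.17,0,0],[1.13,-4.17,0,0],[1.13,-4.17,0,0],[1.13,-4.17,0,0],[1.13,-4.17,0,0],[1.13,-4.17,0,0],[1.13,-4.17,0,0],[1.13,-4.17,0,0],[1.13,-4.17,0,0],[1.13,-4.17,0,0]]]' -1 && python3 -m handwheel '[[[0,0,0,-8.25],[0,0,0,-8.25],[0,0,0,-8.25],[0,0,0,-8.25],[0,0,0,-8.25],[0,0,0,-8.25],[0,0,0,-8.25],[0,0,0,-8.25],[0,0,0,-8.25],[0,0,0,-8.25],[0,0,0,-8.25],[0,0,0,-8.25],[0,0,0,0],[0,0,0,0]]]'; python3 -c "
from h import *
s=arm.read_state();print(tool(np.array([.5986,.319,.08])-s['eef_pos']),s['qpos'][5])"
```

```text
time_s: 27.45
eef_pos: [0.5982, 0.3212, 0.1697]
tool_rot: [[0.997, 0.072, -0.001], [0.072, -0.997, -0.0], [-0.001, 0.0, -1.0]]
ft_force: [0.3, 0.1, 0.2]
opening: 1.004
gripper_force: 0.0
time_s: 28.85
eef_pos: [0.5982, 0.3194, 0.1701]
tool_rot: [[-0.223, 0.975, -0.001], [0.975, 0.223, -0.0], [-0.0, -0.001, -1.0]]
ft_force: [0.8, 0.4, -0.3]
opening: 1.006
gripper_force: 0.0
[-0.05  0.03  9.01] 5.3311781492248125
```

```bash
python3 -m handwheel '[[[0,0,3.5,0],[0,0,3.5,0],[0,0,2,0],[0,0,0,0]]]' && python3 -m handwheel '[[[0,0,0,0],[0,0,0,0],[0,0,0,0],[0,0,0,0],[0,0,0,0],[0,0,0,0],[0,0,0,0],[0,0,0,-4],[0,0,0,-8],[0,0,0,-8],[0,0,0,-8],[0,0,0,-8],[0,0,0,-8],[0,0,0,-8],[0,0,0,-8],[0,0,0,-8],[0,0,0,-8]]]' 1 60; python3 -m handwheel '[[[0,0,0,-8],[0,0,0,-8],[0,0,0,-8],[0,0,0,-8],[0,0,0,-8],[0,0,0,-8],[0,0,0,-8],[0,0,0,-8],[0,0,0,-6],[0,0,0,-1],[0,0,0,0],[0,0,0,0]]]'
```

```text
time_s: 29.25
eef_pos: [0.5968, 0.3189, 0.0772]
tool_rot: [[-0.224, 0.975, -0.006], [0.975, 0.224, -0.002], [-0.001, -0.006, -1.0]]
ft_force: [-0.6, -0.2, -0.6]
opening: 1.003
gripper_force: 0.0
time_s: 30.95
eef_pos: [0.5976, 0.3182, 0.0815]
tool_rot: [[-1.0, 0.01, -0.003], [0.01, 1.0, -0.003], [0.003, -0.003, -1.0]]
ft_force: [-8.3, -8.7, 9.2]
opening: 0.149
gripper_force: 62.1
time_s: 32.15
eef_pos: [0.5985, 0.3169, 0.0815]
tool_rot: [[-0.341, -0.94, -0.001], [-0.94, 0.341, -0.005], [0.005, -0.0, -1.0]]
ft_force: [-4.7, -13.5, 9.2]
opening: 0.15
gripper_force: 61.9
```

```bash
python3 -m handwheel '[[[0,0,0,0],[0,0,0,0],[0,0,0,0],[0,0,-4,0],[0,0,-4,0],[0,0,-4,0],[0,0,0,7],[0,0,0,7],[0,0,0,7],[0,0,0,7],[0,0,0,7],[-0.28,3.4,0,0],[-0.28,3.4,0,0],[0,0,0,0],[0,0,0,0],[0,0,0,0]]]' -1; python3 s.py .4987 .331 .054
```

```text
time_s: 33.75
eef_pos: [0.5642, 0.3777, 0.2007]
tool_rot: [[-0.818, -0.575, -0.0], [-0.575, 0.818, -0.0], [0.0, -0.0, -1.0]]
ft_force: [0.7, -0.6, -0.1]
opening: 0.998
gripper_force: 0.0
exp px 313.0 99.0 tool yaw -144.94023330864684
white (309, 84) [0.4891 0.3204] [38.5 32.3] yaw 32.87827 tool shift cm [ 9.44 -0.35 16.07]
```

```bash
python3 - <<'E'
import cv2
im=cv2.imread('pics/ws.png');h=cv2.cvtColor(im,40)
for u in(300,309,318):print(u,[(v,int(h[v,u,2]),int(h[v,u,1])) for v in range(56,130,2)])
E
```

```text
300 [(56, 155, 23), (58, 156, 26), (60, 154, 26), (62, 153, 28), (64, 205, 30), (66, 240, 1), (68, 240, 2), (70, 241, 3), (72, 240, 3), (74, 240, 1), (76, 240, 3), (78, 240, 2), (80, 240, 1), (82, 242, 2), (84, 242, 2), (86, 227, 4), (88, 158, 31), (90, 242, 0), (92, 241, 1), (94, 241, 2), (96, 241, 1), (98, 231, 4), (100, 161, 48), (102, 164, 51), (104, 164, 53), (106, 164, 51), (108, 162, 50), (110, 165, 51), (112, 120, 51), (114, 81, 25), (116, 77, 20), (118, 81, 22), (120, 82, 31), (122, 81, 25), (124, 80, 29), (126, 82, 28), (128, 82, 25)]
309 [(56, 157, 28), (58, 156, 26), (60, 159, 29), (62, 154, 26), (64, 201, 37), (66, 241, 2), (68, 241, 3), (70, 241, 2), (72, 241, 1), (74, 240, 1), (76, 240, 2), (78, 240, 1), (80, 241, 2), (82, 241, 2), (84, 241, 1), (86, 228, 4), (88, 159, 29), (90, 230, 2), (92, 240, 0), (94, 240, 1), (96, 241, 2), (98, 240, 1), (100, 243, 1), (102, 214, 13), (104, 161, 54), (106, 162, 54), (108, 162, 47), (110, 163, 50), (112, 128, 44), (114, 80, 22), (116, 81, 25), (118, 79, 29), (120, 80, 26), (122, 83, 31), (124, 80, 29), (126, 77, 30), (128, 80, 29)]
318 [(56, 154, 28), (58, 156, 26), (60, 157, 28), (62, 154, 28), (64, 212, 32), (66, 242, 1), (68, 241, 1), (70, 241, 1), (72, 241, 2), (74, 241, 1), (76, 241, 1), (78, 240, 1), (80, 240, 1), (82, 240, 1), (84, 241, 1), (86, 231, 1), (88, 163, 30), (90, 220, 9), (92, 241, 1), (94, 241, 1), (96, 239, 0), (98, 242, 1), (100, 241, 1), (102, 240, 0), (104, 164, 51), (106, 163, 52), (108, 164, 53), (110, 166, 54), (112, 145, 51), (114, 82, 28), (116, 80, 19), (118, 85, 36), (120, 81, 28), (122, 79, 26), (124, 79, 23), (126, 77, 23), (128, 79, 19)]
```

```bash
python3 - <<'E'
import cv2
from h import *
im=cv2.imread('pics/ws.png');h=cv2.cvtColor(im,40)
for v in(70,80,94):
    r=h[v,270:350,2].astype(int);k=np.where(r>200)[0];print(v,k[0]+270,k[-1]+270)
ci=viewer.camera_info('wrist');s=arm.read_state()
for v in(63.5,88,112):
  q=onz(ci,'wrist',309,v,.054);print(q.round(4),tool([*(q-s['eef_pos'])[:2],.04-s['eef_pos'][2]]))
E
```

```text
70 293 326
80 293 326
94 293 325
[0.4737 0.309  0.054 ] [11.35 -0.4  16.07]
[0.4926 0.3222 0.054 ] [ 9.05 -0.4  16.07]
[0.511 0.335 0.054] [ 6.81 -0.41 16.07]
```

The cassette, with its band at (309,88), is aligned with the tool; one end is only in shadow. I'll grasp it.

```bash
python3 -m handwheel '[[[4.54,-0.19,0,0],[4.54,-0.19,0,0],[0,0,4,0],[0,0,4,0],[0,0,4,0],[0,0,2.5,0],[0,0,1.5,0],[0,0,0,0],[0,0,0,0],[0,0,0,0]]]' -0.4
python3 -c "
from h import *
s=arm.read_state();print(tool(np.array([.4925,.322,.04])-s['eef_pos']),s['ft_force'])"; python3 -m handwheel '[[[0,0,0,0],[0,0,0,0],[0,0,0,0],[0,0,0,0],[0,0,0,0],[0,0,0,0],[0,0,-2,0],[0,0,-4,0],[0,0,-4,0],[0,0,-1,0],[0,0,0,0]]]' 1 80
```

```text
time_s: 34.8
eef_pos: [0.4926, 0.323, 0.0421]
tool_rot: [[-0.818, -0.575, 0.002], [-0.575, 0.818, 0.001], [-0.002, -0.001, -1.0]]
ft_force: [0.1, 0.7, 0.8]
opening: 0.702
gripper_force: 0.0
[ 0.06 -0.08  0.21] [0.08628823 0.6642986  0.81520345]
time_s: 35.9
eef_pos: [0.4923, 0.3232, 0.1523]
tool_rot: [[-0.818, -0.575, 0.003], [-0.575, 0.818, 0.001], [-0.003, -0.001, -1.0]]
ft_force: [-0.1, -0.2, -1.1]
opening: 0.35
gripper_force: 79.2
```

```bash
python3 -m handwheel '[[[2.49,-3.7,0,0],[2.49,-3.7,0,0],[2.49,-3.7,0,0],[2.49,-3.7,0,0],[2.49,-3.7,0,0],[2.49,-3.7,0,0],[2.49,-3.7,0,0],[2.49,-3.7,0,0],[2.49,-3.7,0,0],[2.49,-3.7,0,0],[2.49,-3.7,0,0],[2.49,-3.7,0,0],[2.49,-3.7,0,0],[0,0,0,7.7],[0,0,0,7.7],[0,0,0,7.7],[0,0,0,7.7],[0,0,0,0],[0,0,0,0],[0,0,0,0]]]'; python3 t.py 0.6 -34 .046
```

```text
time_s: 37.9
eef_pos: [0.5035, -0.2565, 0.1501]
tool_rot: [[-0.997, -0.078, -0.001], [-0.078, 0.997, 0.001], [0.001, 0.001, -1.0]]
ft_force: [0.4, -0.0, 0.0]
opening: 0.351
gripper_force: 79.3
shift cm [-0.1  -0.05 10.41] turn 0.20631992025778345 [ 0.4 -0.   0. ] 0.3511396788385995 37.9
```

```bash
python3 -m handwheel '[[[-0.1,-0.05,3,0.2],[0,0,3,0],[0,0,3,0],[0,0,1.4,0],[0,0,0,0],[0,0,0,0],[0,0,0,0]]]'; python3 t.py 0.6 -34 .03; python3 -m handwheel '[[[0,0,0.5,0],[0,0,0.3,0],[0,0,0,0],[0,0,0,0]]]'; python3 t.py 0.6 -34 .030
```

```text
time_s: 38.6
eef_pos: [0.5054, -0.2576, 0.0483]
tool_rot: [[-0.997, -0.072, 0.002], [-0.072, 0.997, -0.001], [-0.002, -0.002, -1.0]]
ft_force: [0.5, -0.2, -0.8]
opening: 0.345
gripper_force: 79.6
shift cm [0.09 0.08 1.83] turn -0.12776916389910298 [ 0.5 -0.2 -0.8] 0.34483955430644603 38.6
time_s: 39.0
eef_pos: [0.5047, -0.2571, 0.0388]
tool_rot: [[-0.997, -0.072, -0.0], [-0.072, 0.997, 0.0], [0.0, 0.0, -1.0]]
ft_force: [0.6, 0.2, 0.1]
opening: 0.349
gripper_force: 79.6
shift cm [0.03 0.03 0.88] turn -0.14243057075384513 [0.6 0.2 0.1] 0.34871921606488926 39.0
```

```bash
python3 -m handwheel '[[[0,0,0.4,0],[0,0,0.45,0],[0,0,0,0],[0,0,0,0]]]'
```

```text
time_s: 39.4
eef_pos: [0.5046, -0.257, 0.03]
tool_rot: [[-0.997, -0.072, -0.0], [-0.072, 0.997, 0.0], [0.0, 0.0, -1.0]]
ft_force: [-0.3, 0.8, -0.2]
opening: 0.348
gripper_force: 79.7
```

```bash
python3 -m handwheel '[[[0,0,0.1,0],[0,0,0,0],[0,0,0,0],[0,0,0,0],[0,0,-2,0],[0,0,-4,0],[0,0,-4,0],[0,0,-4,0],[0,0,0,0],[0,0,0,0]]]' -0.1 && python3 -m handwheel '[[[-1.04,4.37,0,0],[-1.04,4.37,0,0],[-1.04,4.37,0,0],[-1.04,4.37,0,0],[-1.04,4.37,0,0],[-1.04,4.37,0,0],[-1.04,4.37,0,0],[-1.04,4.37,0,0],[-1.04,4.37,0,0],[-1.04,4.37,0,0],[-1.04,4.37,0,0],[-1.04,4.37,0,0],[-1.04,4.37,0,0],[0,0,0,0]]]' -1 60 && python3 -m handwheel '[[[0,0,0,8.15],[0,0,0,8.15],[0,0,0,8.15],[0,0,0,8.15],[0,0,0,8.15],[0,0,0,8.15],[0,0,0,8.15],[0,0,0,8.15],[0,0,0,8.15],[0,0,0,8.15],[0,0,0,8.15],[0,0,0,8.15],[0,0,0,8.15],[0,0,0,8.15],[0,0,0,0],[0,0,0,0]]]'; python3 -c "
from h import *
s=arm.read_state();print(tool(np.array([.5986,.319,.08])-s['eef_pos']),s['qpos'][5])"
```

```text
time_s: 40.4
eef_pos: [0.5048, -0.2571, 0.1697]
tool_rot: [[-0.997, -0.072, 0.001], [-0.072, 0.997, -0.001], [-0.001, -0.001, -1.0]]
ft_force: [-0.3, 1.5, -1.2]
opening: 0.546
gripper_force: 0.0
time_s: 41.8
eef_pos: [0.5975, 0.3239, 0.1663]
tool_rot: [[-0.997, -0.077, -0.003], [-0.077, 0.997, 0.0], [0.003, 0.0, -1.0]]
ft_force: [-0.9, -0.8, 0.3]
opening: 0.997
gripper_force: 0.0
time_s: 43.4
eef_pos: [0.5985, 0.3188, 0.1683]
tool_rot: [[0.339, 0.941, -0.002], [0.941, -0.339, -0.001], [-0.001, -0.001, -1.0]]
ft_force: [-0.1, -0.9, -0.1]
opening: 1.001
gripper_force: 0.0
[0.04 0.01 8.83] 37.95068377239982
```

```bash
python3 -m handwheel '[[[0,0,3.5,0],[0,0,3.5,0],[0,0,1.8,0],[0,0,0,0]]]' && python3 -m handwheel '[[[0,0,0,0],[0,0,0,0],[0,0,0,0],[0,0,0,0],[0,0,0,0],[0,0,0,0],[0,0,0,0],[0,0,0,-4],[0,0,0,-8],[0,0,0,-8],[0,0,0,-8],[0,0,0,-8],[0,0,0,-8],[0,0,0,-8],[0,0,0,-8],[0,0,0,-5],[0,0,0,-1],[0,0,0,0],[0,0,0,0]]]' 1 60; python3 -m handwheel '[[[0,0,0,0],[0,0,0,0],[0,0,0,0],[0,0,-4,0],[0,0,-4,0],[0,0,-4,0],[0,0,0,-7.8],[0,0,0,-7.8],[0,0,0,-7.8],[0,0,0,-7.8],[0,0,0,-7.8],[0,0,0,-7.8],[0,0,0,-7.8],[0,0,0,-7.8],[0,0,0,0]]]' -1; python3 -c "
from h import *
s=arm.read_state();print(tool(np.array([.575,.3557,.2])-s['eef_pos']),s['tool_rot'])"
```

```text
time_s: 43.8
eef_pos: [0.5972, 0.3185, 0.0778]
tool_rot: [[0.339, 0.941, -0.006], [0.941, -0.339, -0.002], [-0.004, -0.005, -1.0]]
ft_force: [-0.1, -0.2, 0.5]
opening: 0.999
gripper_force: 0.0
time_s: 45.7
eef_pos: [0.5983, 0.3189, 0.082]
tool_rot: [[-0.72, 0.694, -0.001], [0.694, 0.72, -0.001], [0.0, -0.001, -1.0]]
ft_force: [-3.9, -3.8, 7.8]
opening: 0.15
gripper_force: 61.2
time_s: 47.2
eef_pos: [0.5987, 0.3193, 0.2011]
tool_rot: [[-0.948, -0.317, -0.0], [-0.317, 0.948, 0.0], [0.0, 0.0, -1.0]]
ft_force: [-0.1, 0.2, 0.3]
opening: 1.005
gripper_force: 0.0
[1.1  4.2  0.11] [[-9.48378356e-01 -3.17140953e-01 -3.30474215e-04]
 [-3.17140971e-01  9.48378408e-01  1.51124014e-06]
 [ 3.12935334e-04  1.06240141e-04 -9.99999945e-01]]
```

```bash
python3 -m handwheel '[[[1.1,4.2,0,0],[0,0,0,0],[0,0,0,0],[0,0,0,0]]]'; python3 s.py .4987 .331 .054; python3 - <<'E'
import cv2
im=cv2.imread('pics/ws.png');h=cv2.cvtColor(im,40)
cv2.imwrite('pics/c8.png',cv2.resize(im[40:160,240:390],None,fx=5,fy=5,interpolation=2))
E
```

```text
time_s: 47.6
eef_pos: [0.5754, 0.3552, 0.2012]
tool_rot: [[-0.949, -0.314, 0.0], [-0.314, 0.949, -0.0], [0.0, -0.0, -1.0]]
ft_force: [-0.3, -0.1, -0.3]
opening: 0.996
gripper_force: 0.0
exp px 315.0 99.0 tool yaw -161.70340366227532
white (305, 89) [0.4921 0.3195] [33.7  8. ] yaw 22.539553 tool shift cm [ 9.03 -0.75 16.12]
```

View pics/c8.png

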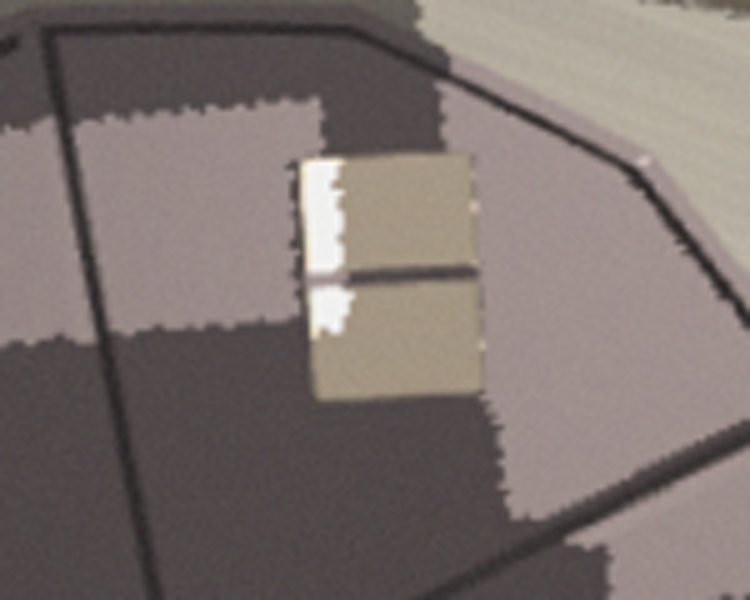

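Crop c8 shows the cassette, mostly in shadow, with corners (301,158), (472,154), (484,393) and (315,400) and one band at (390,274).

```bash
python3 - <<'E'
from h import *
ci=viewer.camera_info('wrist');s=arm.read_state()
P=[onz(ci,'wrist',u/5+240,v/5+40,.054)[:2] for u,v in[(301,158),(472,154),(484,393),(315,400)]]
c=np.mean(P,0);a=(P[0]+P[1]-P[2]-P[3])/2;print(c,np.linalg.norm(a),np.degrees(np.arctan2(a[1],a[0])),np.linalg.norm((P[0]+P[3]-P[1]-P[2])/2))
print(tool([*(c-s['eef_pos'][:2]),.042-s['eef_pos'][2]]))
E
```

```text
[0.49392506 0.33309888] 0.0452002724009165 -158.58047866757104 0.03133987804873775
[ 8.43  0.49 15.92]
```

```bash
python3 -m handwheel '[[[4.22,0.24,0,0],[4.22,0.25,0,0],[0,0,4,-3],[0,0,4,0],[0,0,4,0],[0,0,2.5,0],[0,0,1.5,0],[0,0,0,0],[0,0,0,0],[0,0,0,0]]]' -0.4
python3 -c "
from h import *
s=arm.read_state();print(tool(np.array([.4939,.3331,.042])-s['eef_pos']),s['ft_force'])"; python3 -m handwheel '[[[0,0,0,0],[0,0,0,0],[0,0,0,0],[0,0,0,0],[0,0,0,0],[0,0,0,0],[0,0,-2,0],[0,0,-4,0],[0,0,-4,0],[0,0,-1,0],[0,0,0,0],[0,0,0,0],[0,0,0,0]]]' 1 80; python3 t.py 0 -102 .15
```

```text
time_s: 48.65
eef_pos: [0.4944, 0.3339, 0.043]
tool_rot: [[-0.931, -0.365, 0.003], [-0.365, 0.931, 0.001], [-0.003, 0.0, -1.0]]
ft_force: [-0.6, -0.8, 0.4]
opening: 0.698
gripper_force: 0.0
[ 0.08 -0.06  0.09] [-0.55733468 -0.83462647  0.38181938]
time_s: 49.95
eef_pos: [0.4927, 0.3333, 0.1495]
tool_rot: [[-0.931, -0.365, -0.003], [-0.365, 0.931, -0.001], [0.003, -0.0, -1.0]]
ft_force: [0.1, 0.5, -0.1]
opening: 0.347
gripper_force: 79.3
shift cm [ 2.253e+01 -6.185e+01  2.000e-02] turn 17.15351278924831 [ 0.1  0.5 -0.1] 0.3468490816092126 49.95
```

```bash
python3 -m handwheel '[[[1.61,-4.42,0,0],[1.61,-4.42,0,0],[1.61,-4.42,0,0],[1.61,-4.42,0,0],[1.61,-4.42,0,0],[1.61,-4.42,0,0],[1.61,-4.42,0,0],[1.61,-4.42,0,0],[1.61,-4.42,0,0],[1.61,-4.42,0,0],[1.61,-4.42,0,0],[1.61,-4.42,0,0],[1.61,-4.42,0,0],[1.61,-4.42,0,0],[0,0,0,5.7],[0,0,0,5.7],[0,0,0,5.7],[0,0,0,0],[0,0,0,0],[0,0,0,0]]]'; python3 t.py 0.8 -102 .047
```

```text
time_s: 51.95
eef_pos: [0.5095, -0.3246, 0.1508]
tool_rot: [[-0.997, -0.077, -0.001], [-0.077, 0.997, 0.001], [0.001, 0.001, -1.0]]
ft_force: [-0.4, 0.1, -0.4]
opening: 0.35
gripper_force: 79.5
shift cm [-3.000e-02 -1.000e-02  1.038e+01] turn 0.16988945677113065 [-0.4  0.1 -0.4] 0.35036714897479637 51.95
```

```bash
python3 -m handwheel '[[[-0.03,0,3,0.2],[0,0,3,0],[0,0,3,0],[0,0,1.4,0],[0,0,0,0],[0,0,0,0],[0,0,0,0],[0,0,0,0]]]'; python3 t.py 0.8 -102 .031; python3 -m handwheel '[[[0,0,0.5,0],[0,0,0.3,0],[0,0,0,0],[0,0,0,0]]]'; python3 t.py 0.8 -102 .031
```

```text
time_s: 52.75
eef_pos: [0.5103, -0.3251, 0.0486]
tool_rot: [[-0.997, -0.072, 0.002], [-0.072, 0.997, -0.001], [-0.001, -0.001, -1.0]]
ft_force: [-1.0, -0.3, -0.5]
opening: 0.351
gripper_force: 80.2
shift cm [0.07 0.05 1.76] turn -0.13491709438747534 [-1.  -0.3 -0.5] 0.3505374580943083 52.75
time_s: 53.15
eef_pos: [0.5098, -0.3247, 0.0392]
tool_rot: [[-0.997, -0.072, -0.0], [-0.072, 0.997, 0.0], [0.0, 0.0, -1.0]]
ft_force: [0.6, -0.5, -0.4]
opening: 0.347
gripper_force: 80.2
shift cm [0.02 0.01 0.82] turn -0.14541324223324636 [ 0.6 -0.5 -0.4] 0.34744875149797266 53.15
```

```bash
python3 -m handwheel '[[[0,0,0.4,0],[0,0,0.45,0],[0,0,0.05,0],[0,0,0,0],[0,0,0,0]]]'; python3 -m handwheel '[[[0,0,0,0],[0,0,0,0],[0,0,0,0],[0,0,0,0],[0,0,-2,0],[0,0,-4,0],[0,0,-4,0],[0,0,-4,0],[-3,4.5,-4,0],[-3,4.5,0,0],[-2,1.5,0,0],[0,0,0,0],[0,0,0,0],[0,0,0,0]]]' -0.1
python3 - <<'E'
from h import *
im,ci=snap('wrist','w9.png')
cv2.imwrite('pics/c9.png',cv2.resize(im[10:220,150:480,::-1],None,fx=2.4,fy=2.4,interpolation=2))
E
```

```text
time_s: 53.65
eef_pos: [0.5099, -0.3249, 0.0306]
tool_rot: [[-0.997, -0.072, 0.0], [-0.072, 0.997, -0.0], [-0.0, -0.0, -1.0]]
ft_force: [-2.1, 1.5, 3.8]
opening: 0.349
gripper_force: 80.9
time_s: 55.05
eef_pos: [0.5726, -0.2308, 0.1998]
tool_rot: [[-0.998, -0.071, -0.001], [-0.071, 0.998, 0.0], [0.001, 0.0, -1.0]]
ft_force: [-0.1, 0.4, 0.0]
opening: 0.553
gripper_force: 0.0
```

View pics/c9.png

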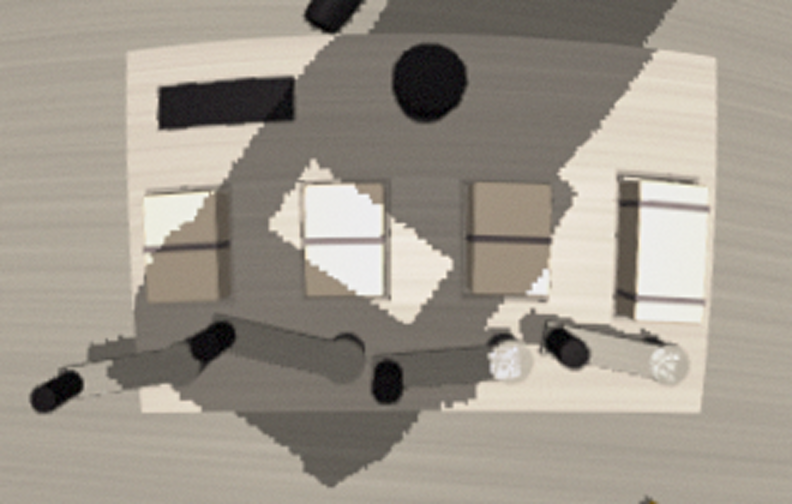

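Picture c9: all four blocks lie flat in their pockets. The pegs are at crop (567,348), (387,380), (210,342) and (62,390). I'll compute the lever angles.

```bash
cat > p.py <<'E'
from h import *
im=cv2.imread('pics/w9.png');ci=viewer.camera_info('wrist')
th=np.radians(4.264);D=np.array([[np.cos(th),-np.sin(th)],[np.sin(th),np.cos(th)]]);o=np.array([.50128,-.22297])
m=(im.max(2)<50).astype(np.uint8)
m=cv2.morphologyEx(m,cv2.MORPH_OPEN,np.ones((3,3)))
for c in cv2.findContours(m,0,1)[0]:
    if cv2.contourArea(c)<60:continue
    M=cv2.moments(c);u,v=M['m10']/M['m00'],M['m01']/M['m00']
    if not(150<u<480 and 10<v<200):continue
    q=1000*D.T@(onz(ci,'wrist',u,v,.066)[:2]-o)
    k=int(np.argmin([abs(np.hypot(q[0]-48,q[1]-y)-50) for y in(102,34,-34,-102)]));y=(102,34,-34,-102)[k]
    print((round((u-150)*2.4),round((v-10)*2.4)),q.round(1),'lever',k,'ang',round(float(np.arctan2(y-q[1],48-q[0])),2),'r',np.hypot(q[0]-48,q[1]-y).round(1))
E
python3 p.py; python3 t.py 48 52 .11
```

```text
(56, 390) [  54.1 -150.9] lever 3 ang 1.69 r 49.3
(387, 381) [ 52.7 -15.2] lever 1 ang 1.67 r 49.4
(564, 347) [39.1 52.6] lever 0 ang 1.39 r 50.2
(211, 340) [ 35.9 -82.2] lever 2 ang 1.33 r 49.7
(226, 102) [-55.  -73.9] lever 3 ang -0.27 r 106.8
(428, 81) [-60.4   0.3] lever 1 ang 0.3 r 113.5
shift cm [2.27 6.51 8.99] turn -0.22817569119945347 [-0.1  0.5  0.5] 0.5474363612886579 55.1
```

```bash
python3 -m handwheel '[[[1.6,3.3,0,0],[1.57,3.27,0,0],[0,0,4,0],[0,0,4,0],[0,0,4,0],[0,0,1.6,0],[0,0,0,0],[0,0,0,0]]]' -0.1; python3 t.py 39.1 52.6 .064; python3 -m handwheel '[[[0,0,0,0],[0,0,0,0],[0,0,0,0],[0,0,0,0],[0,0,0,0],[0.96,0.28,0,0],[0.88,0.46,0,0],[0.77,0.63,0,0],[0.63,0.77,0,0],[0.47,0.88,0,0],[0.28,0.95,0,0],[0.09,0.94,0,0],[0,0.3,0,0],[0,0,0,0],[0,0,0,0]]]' 1 30; python3 t.py -2 102 .064
```

```text
time_s: 55.9
eef_pos: [0.5371, -0.1675, 0.0649]
tool_rot: [[-0.997, -0.071, 0.001], [-0.071, 0.997, -0.001], [-0.001, -0.001, -1.0]]
ft_force: [-0.2, 0.2, -0.2]
opening: 0.549
gripper_force: 0.0
shift cm [ 0.07 -0.01  0.09] turn -0.1999798575630507 [-0.2  0.2 -0.2] 0.548603919561852 55.9
time_s: 57.4
eef_pos: [0.4927, -0.1213, 0.0652]
tool_rot: [[-0.997, -0.073, 0.001], [-0.073, 0.997, -0.007], [-0.001, -0.007, -1.0]]
ft_force: [-7.6, -21.9, 1.3]
opening: 0.116
gripper_force: 30.3
shift cm [ 0.1  -0.    0.12] turn -0.091153181509668 [ -7.6 -21.9   1.3] 0.11628183976699592 57.4
```

```bash
python3 -m handwheel '[[[0,-0.3,0,0],[0,0,0,0],[0,0,0,0],[0,0,-4,0],[0,0,0,0],[0,0,0,0]]]' -0.1; python3 t.py 52.7 -15.2 .064
```

```text
time_s: 58.0
eef_pos: [0.493, -0.1204, 0.1045]
tool_rot: [[-0.997, -0.072, 0.001], [-0.072, 0.997, -0.001], [-0.001, -0.001, -1.0]]
ft_force: [-0.9, 0.0, -0.9]
opening: 0.552
gripper_force: 0.0
shift cm [ -5.36 -11.8    4.06] turn -0.11840714071897196 [-0.9  0.  -0.9] 0.5523555132828819 58.0
```

```bash
python3 -m handwheel '[[[-1.8,-3.94,0,0],[-1.78,-3.93,0,0],[-1.78,-3.93,0,0],[0,0,0,0],[0,0,2,0],[0,0,2,0],[0,0,0,0],[0,0,0,0]]]' -0.1; python3 t.py 52.7 -15.2 .064; python3 -m handwheel '[[[0,0,0,0],[0,0,0,0],[0,0,0,0],[0,0,0,0],[0,0,0,0],[1,0,0,0],[0.98,0.2,0,0],[0.92,0.39,0,0],[0.82,0.57,0,0],[0.7,0.71,0,0],[0.54,0.84,0,0],[0.36,0.93,0,0],[0.16,0.83,0,0],[0.03,0.5,0,0],[0,0.3,0,0],[0,0,0,0],[0,0,0,0]]]' 1 30; python3 t.py -2 34 .064;  python3 -m handwheel '[[[0,-0.3,0,0],[0,0,0,0],[0,0,0,0],[0,0,-4,0],[0,0,0,0],[0,0,0,0]]]' -0.1; python3 t.py 35.9 -82.2 .064
```

```text
time_s: 58.8
eef_pos: [0.5544, -0.2339, 0.0638]
tool_rot: [[-0.997, -0.072, -0.001], [-0.072, 0.997, 0.001], [0.001, 0.001, -1.0]]
ft_force: [-0.4, -0.6, -0.3]
opening: 0.55
gripper_force: 0.0
shift cm [-0.05 -0.04 -0.02] turn -0.12240828301426632 [-0.4 -0.6 -0.3] 0.5503660611396788 58.8
time_s: 60.5
eef_pos: [0.4955, -0.1894, 0.065]
tool_rot: [[-0.997, -0.072, 0.0], [-0.072, 0.997, -0.007], [0.0, -0.007, -1.0]]
ft_force: [-7.8, -20.8, 0.2]
opening: 0.122
gripper_force: 30.3
shift cm [-0.12  0.01  0.1 ] turn -0.14570379803288347 [ -7.8 -20.8   0.2] 0.12223020889821816 60.5
time_s: 61.1
eef_pos: [0.4964, -0.1886, 0.1046]
tool_rot: [[-0.997, -0.072, 0.001], [-0.072, 0.997, -0.001], [-0.001, -0.001, -1.0]]
ft_force: [0.5, 0.4, -0.1]
opening: 0.553
gripper_force: 0.0
shift cm [ -3.84 -11.67   4.07] turn -0.12217506906509357 [ 0.5  0.4 -0.1] 0.5531456801509377 61.1
```

```bash
python3 -m handwheel '[[[-1.28,-3.89,0,0],[-1.28,-3.89,0,0],[-1.28,-3.89,0,0],[0,0,0,0],[0,0,2,0],[0,0,2,0],[0,0,0,0],[0,0,0,0]]]' -0.1; python3 t.py 35.9 -82.2 .064; python3 -m handwheel '[[[0,0,0,0],[0,0,0,0],[0,0,0,0],[0,0,0,0],[0,0,0,0],[0.94,0.33,0,0],[0.86,0.51,0,0],[0.74,0.67,0,0],[0.59,0.81,0,0],[0.42,0.91,0,0],[0.21,0.87,0,0],[0.06,0.75,0,0],[0,0.3,0,0],[0,0,0,0],[0,0,0,0]]]' 1 30; python3 t.py -2 -34 .064;  python3 -m handwheel '[[[0,-0.3,0,0],[0,0,0,0],[0,0,0,0],[0,0,-4,0],[0,0,0,0],[0,0,0,0]]]' -0.1; python3 t.py 54.1 -150.9 .064
```

```text
time_s: 61.9
eef_pos: [0.5427, -0.3019, 0.0639]
tool_rot: [[-0.997, -0.072, -0.001], [-0.072, 0.997, 0.001], [0.001, 0.001, -1.0]]
ft_force: [0.4, 0.1, 1.2]
opening: 0.548
gripper_force: 0.0
shift cm [-0.05 -0.04 -0.01] turn -0.12559738576027257 [0.4 0.1 1.2] 0.5483586975835221 61.9
time_s: 63.4
eef_pos: [0.5006, -0.2572, 0.0649]
tool_rot: [[-0.997, -0.072, 0.001], [-0.072, 0.997, -0.006], [-0.0, -0.006, -1.0]]
ft_force: [-7.5, -19.4, 1.2]
opening: 0.121
gripper_force: 30.2
shift cm [-0.12  0.01  0.09] turn -0.15490901571905624 [ -7.5 -19.4   1.2] 0.12085113616071494 63.4
time_s: 64.0
eef_pos: [0.5015, -0.2565, 0.1045]
tool_rot: [[-0.997, -0.072, 0.001], [-0.072, 0.997, -0.0], [-0.001, -0.0, -1.0]]
ft_force: [0.1, 0.7, 0.6]
opening: 0.551
gripper_force: 0.0
shift cm [ -5.66 -11.73   4.06] turn -0.12007033597532768 [0.1 0.7 0.6] 0.550713392045141 64.0
```

```bash
python3 -m handwheel '[[[-1.9,-3.91,0,0],[-1.88,-3.91,0,0],[-1.88,-3.91,0,0],[0,0,0,0],[0,0,2,0],[0,0,2,0],[0,0,0,0],[0,0,0,0]]]' -0.1; python3 t.py 54.1 -150.9 .064; python3 -m handwheel '[[[0,0,0,0],[0,0,0,0],[0,0,0,0],[0,0,0,0],[0,0,0,0],[1.1,0,0,0],[0.98,0.2,0,0],[0.92,0.39,0,0],[0.82,0.57,0,0],[0.7,0.71,0,0],[0.54,0.84,0,0],[0.36,0.93,0,0],[0.16,0.83,0,0],[0.03,0.5,0,0],[0,0.3,0,0],[0,0,0,0],[0,0,0,0]]]' 1 30; python3 t.py -2 -102 .064;  python3 -m handwheel '[[[0,-0.3,0,0],[0,0,0,0],[0,0,0,0],[0,0,-4,0],[0,0,0,0],[0,0,0,0]]]' -0.1; python3 t.py -62 0 .05
```

```text
time_s: 64.8
eef_pos: [0.5659, -0.3692, 0.0638]
tool_rot: [[-0.997, -0.072, -0.001], [-0.072, 0.997, 0.001], [0.001, 0.001, -1.0]]
ft_force: [0.8, -0.0, 1.3]
opening: 0.549
gripper_force: 0.0
shift cm [-0.05 -0.03 -0.02] turn -0.12699569053003756 [ 0.8 -0.   1.3] 0.5488868627074175 64.8
time_s: 66.5
eef_pos: [0.5046, -0.3251, 0.0651]
tool_rot: [[-0.997, -0.071, -0.002], [-0.071, 0.997, -0.007], [0.003, -0.007, -1.0]]
ft_force: [-13.1, -17.7, 1.3]
opening: 0.12
gripper_force: 30.5
shift cm [-0.23  0.02  0.11] turn -0.17862961387484688 [-13.1 -17.7   1.3] 0.11960286009963314 66.5
time_s: 67.1
eef_pos: [0.5069, -0.324, 0.1046]
tool_rot: [[-0.997, -0.072, 0.001], [-0.072, 0.997, -0.001], [-0.001, -0.001, -1.0]]
ft_force: [-1.4, -0.1, -0.3]
opening: 0.55
gripper_force: 0.0
shift cm [ 6.04 10.1   5.45] turn -0.11834189231183245 [-1.4 -0.1 -0.3] 0.5498897302196292 67.1
```

```bash
python3 -m handwheel '[[[-2.3,3,-3.2,0],[-2.3,3,-3.2,0],[-2.3,3,-3.2,0],[0,0,0,0],[0,0,0,0],[0,0,0,0]]]'; python3 -c "
from h import *
snap('wrist','w9.png')"; python3 p.py;  python3 t.py -61 0 .1
```

```text
time_s: 67.7
eef_pos: [0.568, -0.2298, 0.1981]
tool_rot: [[-0.997, -0.071, -0.003], [-0.071, 0.997, 0.002], [0.003, 0.002, -1.0]]
ft_force: [0.4, 0.3, -0.9]
opening: 0.548
gripper_force: 0.0
(687, 259) [ -2.  102.4] lever 0 ang -0.01 r 50.0
(154, 257) [  -2.1 -101.4] lever 3 ang -0.01 r 50.1
(517, 252) [-1.8 34.7] lever 1 ang -0.01 r 49.8
(222, 113) [-55.5 -73.8] lever 3 ang -0.27 r 107.2
(424, 92) [-60.7   0.3] lever 1 ang 0.3 r 113.8
(336, 5) [-95.3 -31.4] lever 2 ang -0.02 r 143.4
shift cm [12.67  1.14  9.85] turn -0.21320450678433644 [-0.1 -0.5 -0.8] 0.5494678625955963 67.75
```

```bash
sed -i 's/<50)/<70)/;s/<60:/<25:/' p.py; python3 p.py; python3 - <<'E'
from h import *
ci=viewer.camera_info('wrist');im=cv2.imread('pics/w9.png').max(2)
th=np.radians(4.264);D=np.array([[np.cos(th),-np.sin(th)],[np.sin(th),np.cos(th)]]);o=np.array([.50128,-.22297])
for y in(-34,34):
  u,v=proj(ci,'wrist',[*(D@[-.002,y/1000]+o),.066]).round().astype(int);print(u,v);print(im[v-14:v+15:2,u-14:u+15:2])
E
```

```text
(198, 362) [ 39.  -86.4] lever 2 ang 1.4 r 53.2
(640, 363) [39.5 84.8] lever 1 ang -1.41 r 51.5
(688, 259) [ -1.9 102.5] lever 0 ang -0.01 r 49.9
(155, 257) [  -2.1 -101.2] lever 3 ang -0.02 r 50.1
(517, 252) [-1.8 34.6] lever 1 ang -0.01 r 49.8
(331, 250) [ -2.2 -33.8] lever 2 ang -0.0 r 50.2
(222, 113) [-55.4 -73.5] lever 3 ang -0.27 r 107.2
(424, 92) [-60.7   0.3] lever 1 ang 0.3 r 113.8
(336, 5) [-95.2 -31.4] lever 2 ang -0.02 r 143.2
288 114
[[160 239 237 236 237 237 236 237 238 235 237 237 236 237 237]
 [124 238 235 236 237 238 238 236 236 236 237 236 237 236 237]
 [120 237 237 237 235 237 238 238 237 236 237 236 238 237 236]
 [154 237 237 237 229 216 162 159 215 239 238 237 237 236 237]
 [183 237 238 238 172 107  78  56  63 113 164 170 189 238 237]
 [191 236 237 168 102  41  49  47  43  20  56 173 180 237 237]
 [195 237 239 153  46  43  44  49  51  45   9 152 177 237 237]
 [155 183 191 158  38  42  43  50  49  51  14 148 125 182 178]
 [125 154 160 118  35  41  42  45  44  52  34 157 128 186 186]
 [113 232 234 219  54  40  46  44  50  49 118 186 197 239 239]
 [111 157 163 239 1
[... 550 characters left out ...]
9 126]
 [159 160  92 100  60  41  21  34  37  69 126 159 159 146 128]
 [159 158  91  73  16   3  11  18  24  25  20 115 159 171 232]
 [105 107  68  61  12  11  20  16  20  18  14  29 129 134 230]
 [ 93  93  70  65  13  16  13  26  17  20  10  18  74  90 226]
 [154 158  90  74  11  20  14  18  18  24  11  25 138 156 236]
 [160 159  97 100  74  30   8  10  14  26  20  78 156 180 235]
 [159 153  93  99  97  99  72  34  22  22  72 149 155 179 235]
 [158 153  96 102  97 101 100  96  89  97 154 157 156 195 236]
 [159 155  98  99  99 101  97  97  92 109 155 155 227 228 233]
 [156 155 106  99 101  99  95  98  97 105 156 237 238 224 230]
 [156 158  97  95  98 101  98  97  93 117 165 234 237 234 232]]
```

All four pegs read angle 0, so every lever is shut. Now the start knob.

```bash
python3 -m handwheel '[[[4.2,0.38,0,0.2],[4.2,0.38,0,0],[4.2,0.38,0,0],[0,0,4,0],[0,0,4,0],[0,0,4,0],[0,0,2,0],[0,0,1.2,0],[0,0,0,0],[0,0,0,0]]]' -0.1; python3 t.py -61 0 .046; python3 -m handwheel '[[[0,0,0,0],[0,0,0,0],[0,0,0,0],[0,0,0,0],[0,0,0,0],[0,0,0,0]]]' 1 80; python3 -m handwheel '[[[0,0,-0.5,0],[0,0,-0.5,0],[0,0,-0.5,0],[0,0,-0.5,0],[0,0,-0.3,0],[0,0,-0.2,0],[0,0,0,0],[0,0,0,0],[0,0,0,0]]]'
```

```text
time_s: 68.75
eef_pos: [0.4426, -0.2274, 0.0487]
tool_rot: [[-0.998, -0.068, 0.001], [-0.068, 0.998, -0.001], [-0.001, -0.001, -1.0]]
ft_force: [0.5, -0.6, 1.0]
opening: 0.551
gripper_force: 0.0
shift cm [0.22 0.01 0.27] turn -0.3778166306348112 [ 0.5 -0.6  1. ] 0.5513562132654175 68.75
time_s: 69.35
eef_pos: [0.443, -0.228, 0.0496]
tool_rot: [[-0.998, -0.069, 0.002], [-0.069, 0.998, -0.003], [-0.002, -0.003, -1.0]]
ft_force: [-3.6, -3.3, 6.1]
opening: 0.297
gripper_force: 78.3
time_s: 70.25
eef_pos: [0.4428, -0.2279, 0.0719]
tool_rot: [[-0.998, -0.068, 0.001], [-0.068, 0.998, -0.002], [-0.001, -0.002, -1.0]]
ft_force: [8.3, -11.1, -25.6]
opening: 0.294
gripper_force: 82.0
```

```bash
python3 -m handwheel '[[[0,0,-0.1,0],[0,0,0,0],[0,0,0,0],[0,0,0,0],[0,0,0,0],[0,0,0,0],[0,0,0,0],[0,0,0,0]]]'; python3 -m handwheel '[[[0,0,0.5,0],[0,0,0.5,0],[0,0,0.5,0],[0,0,0.5,0],[0,0,0.5,0],[0,0,0.1,0],[0,0,0,0],[0,0,0,0]]]'; python3 -m handwheel '[[[0,0,0,0],[0,0,0,0],[0,0,0,0],[0,0,0,0],[0,0,-2,0],[0,0,-4,0],[0,0,-4,0],[0,0,-4,0],[0,0,0,0],[0,0,0,0],[0,0,0,0],[0,0,0,0]]]' -0.1
```

```text
time_s: 71.05
eef_pos: [0.4427, -0.2279, 0.0721]
tool_rot: [[-0.998, -0.068, 0.001], [-0.068, 0.998, -0.002], [-0.001, -0.002, -1.0]]
ft_force: [10.6, -12.3, -36.1]
opening: 0.297
gripper_force: 81.5
time_s: 71.85
eef_pos: [0.443, -0.228, 0.0496]
tool_rot: [[-0.998, -0.068, 0.002], [-0.068, 0.998, -0.003], [-0.002, -0.003, -1.0]]
ft_force: [-1.4, -3.1, 6.7]
opening: 0.291
gripper_force: 86.4
time_s: 73.05
eef_pos: [0.442, -0.2265, 0.1867]
tool_rot: [[-0.998, -0.068, -0.002], [-0.068, 0.998, 0.002], [0.002, 0.002, -1.0]]
ft_force: [-0.1, 1.3, -0.0]
opening: 0.551
gripper_force: 0.0
```

```bash
python3 -c "
from cell import arm
print(arm.close_job())"
```

```text
the job is handed in; nothing more can be done
None
```

The job is handed in at about 73 s: the reference block is in the long pocket and all three cassettes are in short pockets. All four levers measured shut before I pulled the start knob to its stop, held it there and let it back down; I took no picture after that.

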